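# Square up a lock-case stack and pin it

## Task

Push the three loose lock-case plates on the jig square against both of its fences, so that their holes line up over the hole in the jig. Then take the pin with the longest shaft from the stand and put it down through all three plates into the jig until its flange rests on the top plate. Leave the other pins and everything else on the bench where they are, and let go.

Things in the scene. Friction and masses are not known exactly. Their poses are not given: they have to be found in the camera images.
- jig_hole (a point): Centre of the mouth of the jig's vertical through hole (17 mm square), on the top face of the jig's bed, 40 mm above the bench; z up, x and y as the jig's. From this point the end fence's working face lies 40 mm towards +x (facing -x) and the side fence's 30 mm towards +y (facing -y).
- jig: Fixed assembly jig: dark steel bed 180 (x) x 130 (y) x 40 mm high, origin at the centre of its underside. Two steel fences, 15 mm thick, rise 34 mm above the bed: end fence along +x (face at x 60, y -65..50), side fence along +y (face at y 35, x -50..75). A fixed post 14 mm thick, 38 mm tall stands on the bed at x -80, y -55. Its -x and -y sides are otherwise open.
- long_pin_grip (a point): The pin to use: the one with the longest shaft. Loose steel pin that starts upright in one of the stand's sockets. This point: on its axis, half-way up its grip stem (18 mm thick, 36 mm tall, topmost). Below it a flange 30 mm wide, 6 mm thick, then the shaft, 14 mm thick, 70 mm long, tapered at its foot. Flange underside 24 mm and foot 94 mm below this point. 0.16 kg.
- long_pin_tip (a point): The same pin: the foot of its shaft, on its axis; z along the shaft towards the grip. With the pin fully home it lies 34 mm below the jig bed's top face.
- medium_pin_grip (a point): Same as the long pin but with a 45 mm shaft; middle of its grip stem. Not needed: stays in its socket.
- short_pin_grip (a point): Same as the long pin but with a 30 mm shaft; middle of its grip stem. Not needed: stays in its socket.
- stand: Fixed light-wood block, 80 (x) x 200 (y) x 30 mm high, with three sockets 20 mm deep in a row along its y, 62 mm apart, holding the three pins. Origin at the centre of its underside.
- oil_bottle: White bottle, 38 mm thick, 100 mm tall, standing beside the open -y side of the jig. Bystander; origin at its underside.
- padlock: Brass padlock lying flat, body 50 x 60 x 28 mm. Bystander.
- lock_cylinder: Brass lock cylinder standing up, 40 mm wide, 58 mm tall. Bystander.
- key_tin: Closed steel tin, 80 mm wide, 50 mm tall. Bystander.
- screwdriver: Screwdriver lying on the bench, 190 mm. Bystander.
- chip_brush: Flat brush lying on the bench, 170 mm long. Bystander.
- base_plate_hole (a point): Lowest plate of the loose stack on the jig: oiled aluminium, slides easily, 110 x 60 x 12 mm (x, y, z), one 17 mm square hole. This point: centre of the hole, half-way through, 6 mm above the bed. From it the plate spans x -70..+40, y -30..+30 mm. Its +x and +y edges go against the end and side fences; its hole is then over the jig's. Lower plates stick out farther at the -x end. About 0.21 kg.
- mid_plate_hole (a point): Middle plate of the loose stack on the jig: oiled aluminium, slides easily, 95 x 60 x 12 mm (x, y, z), one 17 mm square hole. This point: centre of the hole, half-way through, 18 mm above the bed. From it the plate spans x -55..+40, y -30..+30 mm. Its +x and +y edges go against the end and side fences; its hole is then over the jig's. Lower plates stick out farther at the -x end. About 0.18 kg.
- cover_plate_hole (a point): Top plate of the loose stack on the jig: oiled aluminium, slides easily, 80 x 60 x 12 mm (x, y, z), one 17 mm square hole. This point: centre of the hole, half-way through, 30 mm above the bed. From it the plate spans x -40..+40, y -30..+30 mm. Its +x and +y edges go against the end and side fences; its hole is then over the jig's. Lower plates stick out farther at the -x end. About 0.15 kg.
There are look-alikes about, which are no part of the job. Leave any black look-alike of the part that bears cover_plate_hole alone.

How it is judged:
On the way:
1. all three plates pushed square against both fences, their holes over the jig's hole, before the pin is brought there (horizontal distance between each of base_plate_hole, mid_plate_hole, cover_plate_hole and jig_hole below 0.0028 m and angle between the x axis of each of base_plate_hole, mid_plate_hole, cover_plate_hole and the x axis of jig_hole, either way round below 0.06 rad and horizontal distance between long_pin_tip and jig_hole above 0.03 m), for 0.2 s.
At the end, for the whole second after the job is handed in: Long pin upright (4 deg) through all plates, foot at least 31.5 mm down in the jig hole (home is 34) and within 4 mm of its axis; plates flat in their stack order, each hole within 4 mm of the jig hole, square within 3.4 deg; all released and at rest (horizontal distance between each of long_pin_tip, base_plate_hole, mid_plate_hole, cover_plate_hole and jig_hole below 0.004 m and z of long_pin_tip in the frame of jig_hole below -0.0315 m and angle between long_pin_tip's own z axis and vertical below 0.07 rad and angle between the x axis of each of base_plate_hole, mid_plate_hole, cover_plate_hole and the x axis of jig_hole, either way round below 0.06 rad and z of base_plate_hole in the frame of jig_hole below 0.009 m and z of mid_plate_hole in the frame of jig_hole below 0.021 m and z of cover_plate_hole in the frame of jig_hole below 0.033 m and linear speed of each of long_pin, base_plate, mid_plate, cover_plate below 0.02 m/s); the robot touches nothing.
It fails at once if one of the two shorter pins moved more than 20 mm (distance of any of medium_pin_grip, short_pin_grip from where it was at the start of the episode above 0.02 m).
It fails at once if another thing on the bench (bottle, padlock, cylinder, tin, screwdriver, brush) moved more than 20 mm (distance of any of oil_bottle, padlock, lock_cylinder, key_tin, screwdriver, chip_brush from where it was at the start of the episode above 0.02 m).
It also fails if it takes over 72 s, if anything falls off the work surface, if the arm or the gripper's body presses on something with over 40 N, if the wrist force passes 120 N, or if a joint passes its speed limit or range.

## Robot

A 7-joint arm with a two-finger parallel gripper is mounted at the origin on the work surface. World frame = base frame: x ahead of the robot, y to its left, z up, the work surface at z = 0. Lengths are in m, angles in rad, forces in N, time in s.
With the tool pointing down it reaches from about 0.4 to 0.875 m from the base axis. Payload 4.4 kg.
Tool frame: the origin (TCP) lies at the very end of the fingers, on their centre line; the grasp point (between the pads) lies 19 mm behind it; z points along the fingers, y is the direction in which the jaws open and shut (so a half turn about z gives the same grasp; the last joint's range is limited). The gripper opens to 85 mm and grips with 20 to 120 N. Pads are 22 mm wide; open, the fingers measure 114 mm over their backs; the gripper's body (76 mm by 85 mm) begins 54 mm behind the grasp point. The pads swing forward as they close: fully open they stand 13 mm farther back than shut.
Start: joints at [-1.371, 0.628, 0.038, 1.517, -0.027, 0.996, -0.02], TCP at [0.171, 0.627, 0.231] pointing down, gripper open.
Joint ranges: [-3.06, 3.06], [-0.37, 2.12], [-1.25, 1.32], [0.18, 2.47], [-1.1, 4.24], [0.23, 1.98], [-2.94, 2.94]. Speed limits (rad/s): [2.57, 2.57, 3.14, 3.14, 3.14, 3.14, 3.14].

## Interface

Orientations are given as a rotation vector (axis times angle).
In Python, from station import robot gives the robot as it stands.
- The arm moves only by the shell command python3 -m jog 'ROWS' [OPENING] [FORCE]. ROWS is a JSON object of lists of equal length, an entry for each row: "linear": the shift along the world's x, y, z in m, a list of three; "roll": the turn about the world's z in rad. A call has 1 to 20 rows; each row shifts and turns the pose as measured when the row begins; what a row does not reach is not made up. A row lasts 1/10 s, in which the tool goes at most 50 mm and 8.59 degrees, less where a joint would pass 70% of its speed; a pose out of reach is approached as far as the arm can. A call with a gripper value outside its range is refused whole. OPENING is the finger opening in m, from 0 to 0.0854, set as the call begins (- or left out, the last holds). The fingers move at their own pace and stop on an object; FORCE is the grip in N (left out, the last holds). Time passes only in rows, so rows that do not move let the fingers close. It gives the time, the measured TCP pose, the force and the opening at its end, in the units of the state.
- robot.get_state(): the state, without advancing time (a new reading comes with each control period).
- robot.snapshot(name): name is "scene" or "top" or "wrist"; returns (picture, depth): 384x512x3 uint8, blue, green, red; 384x512 float32, m along the optical axis (not along the pixel's ray), 0 where there is no reading.
- robot.camera_params(name): a dict with "fx", "fy", "cx", "cy" (pixels), "rvec" (rotation vector, rad) and "tvec" (3), from world to camera coordinates, as OpenCV has them. Camera axes: x right, y down, z forward; pixel columns grow to the right and rows downward; lengths in m; the calibration is good to about 2 mm. A picture is of the moment at which its call begins: read the wrist's pose just before it. camera_params takes no time and is no camera call; for the wrist camera it gives the pose at the moment of the call.
- robot.hand_in(): hands the job in, once; it reports no verdict.
Trained networks look in the newest picture that a camera, given by its name, has taken for a name from the list of things; names that differ only in an ending like _2 or _b are one class to them, and where a whole thing is asked for, a point or a joint stands for the part that bears it (a point fixed in the world has none). Each returns a list of dicts, best first, with "conf" (0 to 1); they miss things now and then, are a little off and sometimes report something else, mostly with a low value. They report only what shows in the picture. A call takes as long as a camera call. They do not tell look-alikes from the thing itself.
- robot.find_in(camera, thing): "at" ([column, row] as shares, 0 to 1, of the picture: columns of its width, rows of its height, amid what is visible of it).
- robot.cut_out(camera, thing): "pixels" (384x512 bool, what is visible of it) and "at" ([column, row] as shares, 0 to 1, of the picture: columns of its width, rows of its height, amid what is visible of it).
- robot.spot_point(camera, thing): "at" ([column, row] as shares, 0 to 1, of the picture: columns of its width, rows of its height: a listed point, or the origin of a listed thing).
The state is a dict: "clock": time; "joint_positions": joint angles; "qvel": joint speeds; "effort": joint torques, N m; "eef_pos": TCP position; "tcp_rot": TCP orientation; "contact_force": force on the tool from outside, world axes, zero at the start; "ft_torque": the same for the moment, N m; "opening": opening from 0.0 (shut) to 1.0 (fully open).
Only numpy, scipy, OpenCV 4.12 (cv2) and the standard library are available. Lean on these libraries where they do the work, as an engineer would, in place of code of your own. Each camera call takes 0.05 s, during which the arm holds its last target.

## Working session

There is one attempt and no reset: what is moved stays moved. The work goes in short steps, Python scripts to look and compute and a shell command to move; the robot and the scene stay as the last step left them, time stands still between calls to the robot, and variables do not carry over. Pictures are saved under pics/ and viewed, and the job is handed in when it is done.

```bash
ls; mkdir -p pics; cat > h.py <<'E'
import numpy as np, cv2
from station import robot
def cam(n):
    p=robot.camera_params(n); K=np.array([[p['fx'],0,p['cx']],[0,p['fy'],p['cy']],[0,0,1]]); R=cv2.Rodrigues(np.array(p['rvec'],float))[0]; return K,R,np.array(p['tvec'],float)
def ray(c,u,v):
    K,R,t=c; d=R.T@np.linalg.solve(K,[u,v,1.]); return -R.T@t,d
def atz(c,u,v,z):
    o,d=ray(c,u,v); return o+d*(z-o[2])/d[2]
def proj(c,P):
    K,R,t=c; q=K@(R@np.asarray(P,float)+t); return q[:2]/q[2]
def tri(c1,p1,c2,p2):
    (o1,d1),(o2,d2)=ray(c1,*p1),ray(c2,*p2)
    A=np.stack([d1,-d2],1); s=np.linalg.lstsq(A,o2-o1,rcond=None)[0]
    a,b=o1+d1*s[0],o2+d2*s[1]; return (a+b)/2,np.linalg.norm(a-b)
def cloud(c,dep):
    K,R,t=c; v,u=np.mgrid[:dep.shape[0],:dep.shape[1]]
    X=np.stack([(u-K[0,2])/K[0,0]*dep,(v-K[1,2])/K[1,1]*dep,dep],-1); W=(X-t)@R; W[dep==0]=np.nan; return W
def crop(img,x0,y0,x1,y1,s,f):
    cv2.imwrite(f,cv2.resize(img[y0:y1,x0:x1],None,fx=s,fy=s,interpolation=cv2.INTER_CUBIC))
E
python3 - <<'E'
from h import *
print(robot.get_state())
for n in ['scene','top','wrist']:
    c=cam(n); im,d=robot.snapshot(n); cv2.imwrite(f'pics/{n}0.png',im); np.savez(f'{n}0.npz',im=im,d=d,K=c[0],R=c[1],t=c[2])
    for th in ['jig_hole','long_pin_grip','medium_pin_grip','short_pin_grip','cover_plate_hole','mid_plate_hole','base_plate_hole','jig','stand','oil_bottle']:
        r=robot.spot_point(n,th)
        print(n,th,[(round(x['conf'],2),round(x['at'][0]*512,1),round(x['at'][1]*384,1)) for x in r][:4])
E
```

```text
pics
{'clock': 0.0, 'joint_positions': array([-1.37077875,  0.62934481,  0.03848358,  1.51835326, -0.02697412,
        0.99630729, -0.01997678]), 'qvel': array([ 1.37806863e-04, -1.37915320e-04, -3.76511710e-04,  5.39636011e-04,
        1.39604086e-04, -4.47075388e-05, -7.51273787e-06]), 'effort': array([ 7.88567650e-04, -5.63407016e+01,  1.22632340e+00, -1.93436944e+01,
        1.09076482e-02,  1.08455479e-02, -6.07515275e-06]), 'eef_pos': array([0.17059379, 0.62657232, 0.23039544]), 'tcp_rot': array([-4.16286775e-01, -3.11370622e+00,  2.96109436e-03]), 'contact_force': array([-0.37475334,  0.5774441 , -0.67526949]), 'ft_torque': array([-0.04481708, -0.00318344,  0.00998679]), 'opening': 0.9982991194987737}
scene jig_hole [(0.76, 335.3, 184.3)]
scene long_pin_grip [(0.48, 172.2, 211.5)]
scene medium_pin_grip [(0.59, 196.2, 215.5)]
scene short_pin_grip [(0.54, 149.7, 219.2), (0.46, 333.4, 186.2)]
scene cover_plate_hole [(0.69, 316.8, 145.2), (0.6, 344.0, 250.7), (0.58, 324.4, 174.6)]
scene mid_plate_hole [(0.63, 322.2, 171.4), (0.17, 104.3, 252.7)]
scene base_plate_hole [(0.38, 329.6
[... 219 characters left out ...]
 217.7)]
top jig_hole [(0.55, 182.8, 192.7)]
top long_pin_grip [(0.48, 339.1, 181.3)]
top medium_pin_grip [(0.72, 184.1, 189.6), (0.64, 312.9, 176.9)]
top short_pin_grip [(0.5, 357.0, 188.5), (0.21, 392.2, 194.4)]
top cover_plate_hole [(0.97, 185.1, 196.3), (0.74, 201.3, 134.4), (0.63, 169.8, 268.9)]
top mid_plate_hole [(0.64, 180.4, 200.7)]
top base_plate_hole [(0.51, 183.0, 196.2)]
top jig [(0.56, 185.2, 203.0)]
top stand [(0.9, 329.2, 187.3)]
top oil_bottle [(0.52, 229.1, 208.7)]
wrist jig_hole []
wrist long_pin_grip []
wrist medium_pin_grip []
wrist short_pin_grip []
wrist cover_plate_hole []
wrist mid_plate_hole []
wrist base_plate_hole []
wrist jig []
wrist stand []
wrist oil_bottle []
```

```bash
python3 - <<'E'
from h import *
a=np.load('scene0.npz');b=np.load('top0.npz')
crop(a['im'],70,110,410,320,2.2,'pics/scene_c.png')
crop(b['im'],110,90,430,310,2.4,'pics/top_c.png')
for z in (a,b): print(z['K'],(-z['R'].T@z['t']).round(3))
print(robot.get_state()['clock'])
E
```

```text
[[464.03012013   0.         261.42152517]
 [  0.         464.03012013 189.64497611]
 [  0.           0.           1.        ]] [ 1.301 -0.256  0.956]
[[360.69106484   0.         257.00573745]
 [  0.         360.69106484 190.61175638]
 [  0.           0.           1.        ]] [0.318 0.012 1.048]
1.65
```

View pics/scene_c.png

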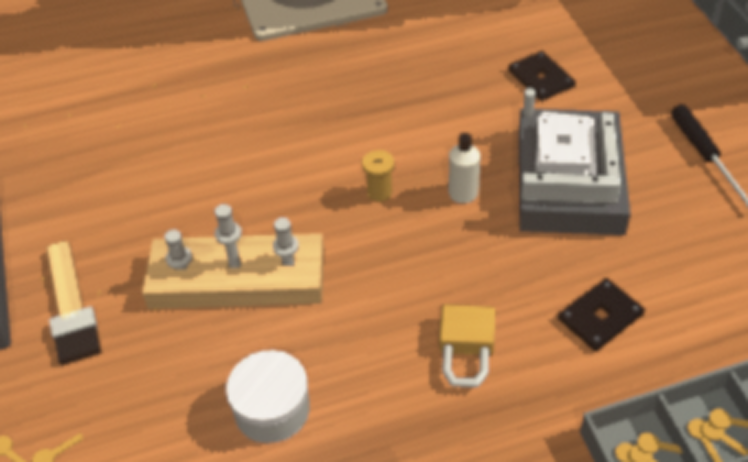

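View pics/top_c.png

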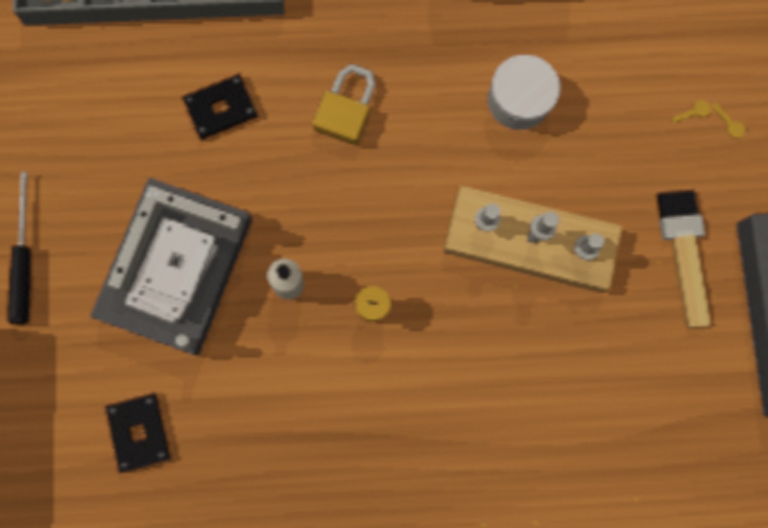

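View pics/wrist0.png

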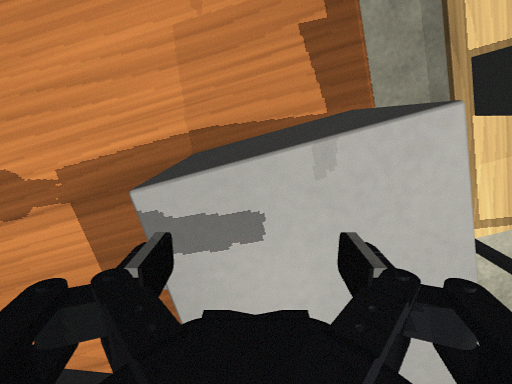

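```bash
python3 - <<'E'
from h import *
a=np.load('scene0.npz');b=np.load('top0.npz')
A=(a['K'],a['R'],a['t']);B=(b['K'],b['R'],b['t'])
for n,p,q in [('long',(172.2,211.5),(339.1,181.3)),('med',(196.2,215.5),(312.9,176.9)),('short',(149.7,219.2),(357,188.5)),('jh',(335.3,184.3),(182.8,192.7)),('cover',(324.4,174.6),(185.1,196.3)),('bottle',(279.7,195.9),(229.1,208.7))]:
    P,e=tri(A,p,B,q); print(n,P.round(4),round(e,4))
W=cloud(B,b['d']); D=b['d']
print('stand corners approx etc')
for u,v in [(301,167),(369,184),(364,210),(295,194),(173,165),(213,179),(192,237),(148,222),(185,196),(182,193),(170,200)]:
    print(u,v,W[v,u].round(3))
# heightmap of jig in top
m=W[160:240,140:220,2]
cv2.imwrite('pics/hm.png',cv2.resize((np.clip(np.nan_to_num(m),0,.1)*2550).astype(np.uint8),None,fx=7,fy=7,interpolation=0))
crop(b['im'],140,160,220,240,7,'pics/jig_c.png')
E
```

```text
long [ 0.5307 -0.2237  0.1021] 0.0023
med [ 0.5493 -0.1637  0.0838] 0.0107
short [ 0.5137 -0.2791  0.0759] 0.0003
jh [0.5331 0.2132 0.0459] 0.0126
cover [0.5143 0.1944 0.0739] 0.002
bottle [0.4855 0.0787 0.0019] 0.0036
stand corners approx etc
301 167 [ 0.604 -0.14  -0.003]
369 184 [ 0.542 -0.34  -0.003]
364 210 [ 0.464 -0.316 -0.001]
295 194 [ 0.52  -0.115  0.007]
173 165 [0.615 0.236 0.042]
213 179 [0.569 0.122 0.036]
192 237 [0.407 0.187 0.017]
148 222 [ 0.458  0.318 -0.   ]
185 196 [0.517 0.197 0.064]
182 193 [0.524 0.203 0.076]
170 200 [0.511 0.242 0.05 ]
```

View pics/jig_c.png

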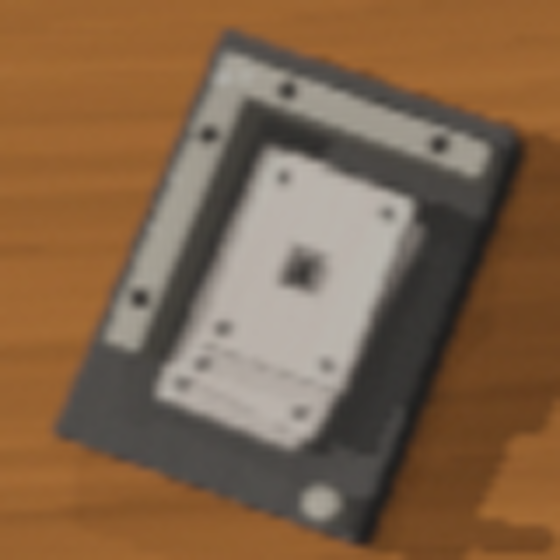

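View pics/hm.png

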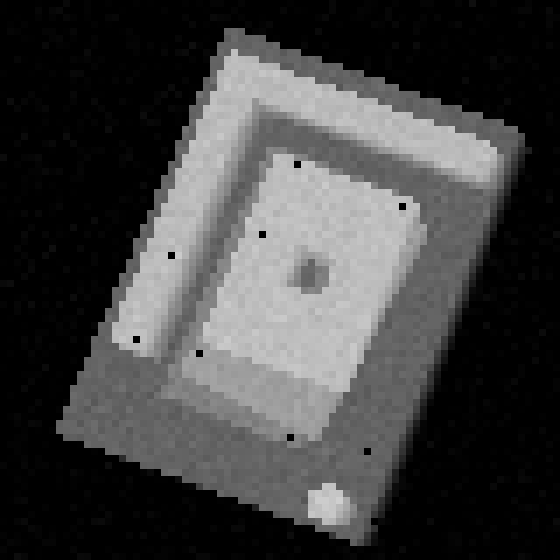

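```bash
python3 - <<'E'
from h import *
from scipy.spatial.transform import Rotation as Ro
b=np.load('top0.npz');a=np.load('scene0.npz')
A=(a['K'],a['R'],a['t']);B=(b['K'],b['R'],b['t'])
W=cloud(B,b['d'])
sub=W[150:245,130:225].reshape(-1,3); sub=sub[(sub[:,2]>.03)]
r=cv2.minAreaRect(sub[:,:2].astype(np.float32)*1000); print('bed',r)
st=W[150:220,285:380].reshape(-1,3); st=st[(st[:,2]>.02)&(st[:,2]<.04)]
print('stand',cv2.minAreaRect(st[:,:2].astype(np.float32)*1000))
R=Ro.from_rotvec(robot.get_state()['tcp_rot']).as_matrix();print(R.round(3))
K,Rw,t=cam('wrist'); C=-Rw.T@t; p=robot.get_state()['eef_pos']; print('wristcam in tool',R.T@(C-p), (Rw@R).round(3),K)
W2=cloud(A,a['d'])
print('max z near route', np.nanmax(W[:,:150,2]))
E
```

```text
bed ((501.02105712890625, 184.1374053955078), (193.70294189453125, 180.25291442871094), 67.42430114746094)
stand ((527.3447265625, -222.0867919921875), (200.44212341308594, 81.39190673828125), 72.8129653930664)
[[-0.965  0.263 -0.   ]
 [ 0.263  0.965 -0.   ]
 [ 0.    -0.    -1.   ]]
wristcam in tool [ 0.0643202   0.00029198 -0.14284387] [[-0.     1.    -0.   ]
 [-0.966 -0.    -0.257]
 [-0.257  0.     0.966]] [[274.72920025   0.         255.17848351]
 [  0.         274.72920025 191.39915994]
 [  0.           0.           1.        ]]
max z near route 0.2049349925340459
```

```bash
python3 -m jog '{"linear":[[0,0,0.04],[0.01,-0.01,0.04],[0.026,-0.035,0],[0.026,-0.035,0],[0.026,-0.035,0],[0.026,-0.035,0],[0.026,-0.035,0],[0.026,-0.035,0],[0.026,-0.035,0],[0.026,-0.035,0],[0.026,-0.035,0],[0.026,-0.035,0],[0.026,-0.035,-0.01],[0.015,-0.025,-0.03],[0,0,-0.02]],"roll":[0,0,-0.05,-0.05,0,0,0,0,0,0,0,0,0,0,0]}' 0
python3 - <<'E'
from h import *
print(robot.get_state())
c=cam('wrist'); im,d=robot.snapshot('wrist'); cv2.imwrite('pics/w1.png',im); np.savez('w1.npz',im=im,d=d,K=c[0],R=c[1],t=c[2])
E
```

```text
clock: 3.15
eef_pos: [0.4908, 0.1898, 0.2575]
tcp_rot: [0.568, 3.079, 0.017]
contact_force: [-0.4, 0.4, 0.6]
opening: -0.005
{'clock': 3.15, 'joint_positions': array([-0.54463598,  0.41677111,  0.17650668,  1.84507291, -0.09770474,
        0.87332455,  0.88454859]), 'qvel': array([ 0.03817462,  0.20614509, -0.07952448,  0.2348422 , -0.08441259,
       -0.50431183,  0.05133145]), 'effort': array([  0.78222435, -44.26583648,   2.7304206 , -18.92776072,
         0.16705816,   0.26272941,   0.27867995]), 'eef_pos': array([0.49077084, 0.18981544, 0.25749732]), 'tcp_rot': array([0.56843777, 3.07925787, 0.01706534]), 'contact_force': array([-0.40210555,  0.40292077,  0.5963295 ]), 'ft_torque': array([-0.01195176,  0.03086975,  0.02192111]), 'opening': -0.004819025302276825}
```

View pics/w1.png

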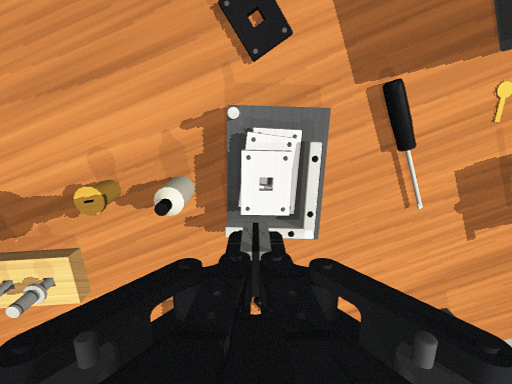

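```bash
python3 - <<'E'
from h import *
b=np.load('w1.npz')
crop(b['im'],215,98,340,245,4,'pics/w1c.png')
B=(b['K'],b['R'],b['t']);W=cloud(B,b['d'])
for u,v in [(233,125),(312,190),(290,235),(255,205),(290,135),(275,130),(318,120)]: print(u,v,W[v-1:v+2,u-1:u+2].reshape(-1,3).mean(0).round(4))
E
```

```text
233 125 [0.4311 0.1857 0.0402]
312 190 [0.5378 0.2496 0.0741]
290 235 [0.5846 0.2048 0.0746]
255 205 [0.5302 0.1774 0.0752]
290 135 [0.4676 0.2483 0.0517]
275 130 [nan nan nan]
318 120 [0.4639 0.2888 0.0405]
```

View pics/w1c.png

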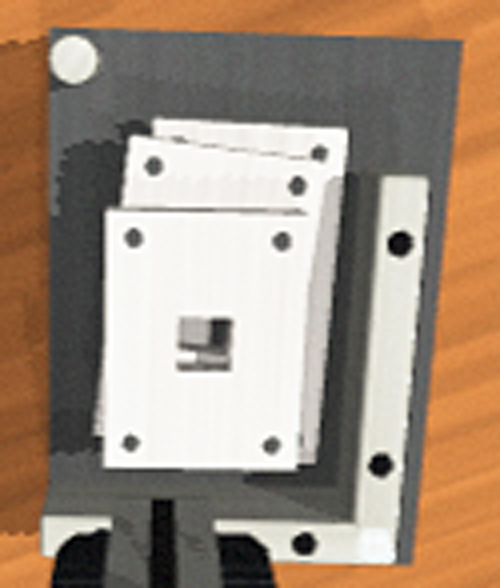

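```bash
cat > w1m.py <<'E'
from h import *
b=np.load('w1.npz');B=(b['K'],b['R'],b['t'])
f=lambda x,y,z: atz(B,215+x/4,98+y/4,z)[:2]
c=f(357,522,.074); s=f(381,178,.074); e=f(50,513,.074)
d=c-s; print('corner',c,'side len',np.linalg.norm(d),'yaw',np.degrees(np.arctan2(d[1],d[0])))
d2=c-e; print('end len',np.linalg.norm(d2),'yaw',np.degrees(np.arctan2(d2[1],d2[0]))-90)
k1=f(52,30,.04);k2=f(462,42,.04); d3=k2-k1; print('-x edge',np.linalg.norm(d3),np.degrees(np.arctan2(d3[1],d3[0]))-90,k1,k2)
W=cloud(B,b['d']);p=W.reshape(-1,3);
yaw=np.arctan2(d[1],d[0]); ex=np.array([np.cos(yaw),np.sin(yaw)]);ey=np.array([-ex[1],ex[0]])
hole=c-.040*ex-.030*ey; print('hole',hole)
def J(P): q=P-hole; return (np.array([q@ex,q@ey])*1000).round(1)
print('post',J(f(75,58,.078)),'k1',J(k1),'k2',J(k2))
for n,pts,z in [('cover',[(106,209),(306,211),(298,468),(104,467)],.076),('mid',[(130,138),(315,160),(318,465)],.064),('base',[(155,119),(347,128)],.052),('mid left edge',[(95,433)],.064),('base rt bottom',[(315,465)],.052)]:
    print(n,[J(f(x,y,z)) for x,y in pts])
st=robot.get_state(); print('tcp',J(st['eef_pos'][:2]))
E
python3 w1m.py
```

```text
corner [0.58292783 0.22474003] side len 0.10890355654315276 yaw -21.914459807763325
end len 0.09814180192410513 yaw -23.0242991942157
-x edge 0.12879736687543034 -22.49508323385433 [0.40695363 0.18882261] [0.45623204 0.30782009]
hole [0.53462149 0.21183664]
post [-101.2  -59.5] k1 [-109.9  -69. ] k2 [-108.5   59.8]
cover [array([-58.8, -50.7]), array([-59.1,   8.1]), array([21.2,  9.8]), array([ 21.6, -50.9])]
mid [array([-78.6, -44. ]), array([-73. ,  11.8]), array([24.4, 18.1])]
base [array([-83.8, -36.5]), array([-82.1,  23. ])]
mid left edge [array([ 14.5, -54.3])]
base rt bottom [array([28.8, 19.2])]
tcp [-35.1 -36.4]
```

```bash
python3 -m jog '{"linear":[[-0.007,-0.043,0],[0,0,-0.04],[0,0,-0.04],[0,0,-0.03]],"roll":[-0.026,0,0,0]}' 0 
cat > st.py <<'E'
from h import *
from scipy.spatial.transform import Rotation as Ro
yaw=np.radians(-22.4); ex=np.array([np.cos(yaw),np.sin(yaw)]);ey=np.array([-ex[1],ex[0]])
hole=np.array([.58293,.22474])-.040*ex-.030*ey
def J(P): q=np.asarray(P)[:2]-hole; return (np.array([q@ex,q@ey])*1000).round(1)
def rep():
    s=robot.get_state(); R=Ro.from_rotvec(s['tcp_rot']).as_matrix(); f=s['contact_force']
    print('t',round(s['clock'],2),'jig xy',J(s['eef_pos']),'z',s['eef_pos'][2].round(4),'F jig',(f[:2]@ex).round(1),(f[:2]@ey).round(1),f[2].round(1),'yaw err',np.degrees(np.arctan2(-R[1,0],-R[0,0])-yaw).round(2),'pos',s['eef_pos'].round(4),'open',s['opening'].round(3), 'v',abs(s['qvel']).max().round(3))
if __name__=='__main__': print('ex',ex,'ey',ey,'hole',hole); rep()
E
python3 st.py
```

```text
clock: 3.6
eef_pos: [0.4854, 0.1501, 0.1474]
tcp_rot: [0.602, 3.067, 0.027]
contact_force: [0.7, -0.7, -0.1]
opening: -0.003
ex [ 0.92454603 -0.38107038] ey [0.38107038 0.92454603] hole [0.53451605 0.21224643]Traceback (most recent call last):
  File "st.py", line 9, in <module>
    if __name__=='__main__': print('ex',ex,'ey',ey,'hole',hole); rep()
                                                                 ~~~^^
  File "st.py", line 8, in rep
    print('t',round(s['clock'],2),'jig xy',J(s['eef_pos']),'z',s['eef_pos'][2].round(4),'F jig',(f[:2]@ex).round(1),(f[:2]@ey).round(1),f[2].round(1),'yaw err',np.degrees(np.arctan2(-R[1,0],-R[0,0])-yaw).round(2),'pos',s['eef_pos'].round(4),'open',s['opening'].round(3), 'v',abs(s['qvel']).max().round(3))
                                                                                                                                                                                                                                                        ^^^^^^^^^^^^^^^^^^
AttributeError: 'float' object has no attribute 'round'
```

```bash
sed -i "s/s\['opening'\].round(3)/round(s['opening'],3)/" st.py; python3 -m jog '{"linear":[[0,0,-0.04],[0,0,-0.04],[0,0,-0.022],[0,0,0]],"roll":[0,0,0,0]}'; python3 st.py
```

```text
clock: 4.0
eef_pos: [0.4845, 0.1541, 0.0411]
tcp_rot: [0.595, 3.07, 0.031]
contact_force: [-0.1, -0.4, 0.4]
opening: 0.0
ex [ 0.92454603 -0.38107038] ey [0.38107038 0.92454603] hole [0.53451605 0.21224643]
t 4.0 jig xy [-24.1 -72.8] z 0.0411 F jig 0.0 -0.4 0.4 yaw err 0.45 pos [0.4845 0.1541 0.0411] open 0.0 v 0.023
```

```bash
python3 -m jog '{"linear":[[0.0015,0.0037,0.003],[0.0015,0.0037,0],[0.0015,0.0037,0],[0.0015,0.0037,0],[0.0015,0.0037,0]],"roll":[0,0,0,0,0]}'; python3 st.py
```

```text
clock: 4.5
eef_pos: [0.495, 0.1756, 0.0496]
tcp_rot: [0.593, 3.065, 0.036]
contact_force: [0.2, -0.8, 0.0]
opening: -0.002
ex [ 0.92454603 -0.38107038] ey [0.38107038 0.92454603] hole [0.53451605 0.21224643]
t 4.5 jig xy [-22.6 -48.9] z 0.0496 F jig 0.5 -0.7 0.0 yaw err 0.5 pos [0.495  0.1756 0.0496] open -0.002 v 0.08
```

```bash
python3 -m jog '{"linear":[[0,0,-0.005],[0,0,0]],"roll":[0,0]}'; python3 st.py|tail -1;  python3 - <<'E'
from h import *
c=cam('wrist'); im,d=robot.snapshot('wrist'); cv2.imwrite('pics/w2.png',im); np.savez('w2.npz',im=im,d=d,K=c[0],R=c[1],t=c[2])
E
```

```text
clock: 4.7
eef_pos: [0.4963, 0.1771, 0.0453]
tcp_rot: [0.59, 3.063, 0.039]
contact_force: [-1.3, -1.7, -0.7]
opening: 0.001
t 4.7 jig xy [-22. -47.] z 0.0453 F jig -0.6 -2.1 -0.7 yaw err 0.58 pos [0.4963 0.1771 0.0453] open 0.001 v 0.013
```

View pics/w2.png

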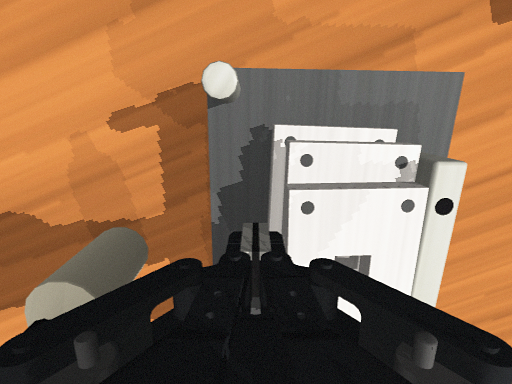

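```bash
python3 -m jog '{"linear":[[0.0011,0.0028,0],[0.0011,0.0028,0]],"roll":[0,0]}'; python3 st.py|tail -1;  python3 -m jog '{"linear":[[0.0011,0.0028,0],[0,0,0]],"roll":[0,0]}'; python3 st.py|tail -1
```

```text
clock: 4.95
eef_pos: [0.4966, 0.1787, 0.0449]
tcp_rot: [0.596, 3.066, 0.031]
contact_force: [-2.6, -9.3, 4.4]
opening: -0.002
t 4.95 jig xy [-22.3 -45.5] z 0.0449 F jig 1.1 -9.6 4.4 yaw err 0.39 pos [0.4966 0.1787 0.0449] open -0.002 v 0.061
clock: 5.15
eef_pos: [0.4965, 0.1781, 0.045]
tcp_rot: [0.602, 3.067, 0.023]
contact_force: [0.5, 1.4, 2.1]
opening: 0.002
t 5.15 jig xy [-22.1 -46.1] z 0.045 F jig -0.1 1.4 2.1 yaw err 0.2 pos [0.4965 0.1781 0.045 ] open 0.002 v 0.01
```

```bash
python3 -m jog '{"linear":[[0.0019,0.0046,0],[0.0019,0.0046,0]],"roll":[0,0]}'; python3 st.py|tail -1;  python3 - <<'E'
from h import *
c=cam('wrist'); im,d=robot.snapshot('wrist'); cv2.imwrite('pics/w3.png',im); np.savez('w3.npz',im=im,d=d,K=c[0],R=c[1],t=c[2])
E
```

```text
clock: 5.35
eef_pos: [0.4965, 0.1783, 0.0449]
tcp_rot: [0.613, 3.073, 0.004]
contact_force: [-5.5, -12.5, 12.2]
opening: -0.001
t 5.35 jig xy [-22.2 -45.9] z 0.0449 F jig -0.3 -13.6 12.2 yaw err -0.16 pos [0.4965 0.1783 0.0449] open -0.001 v 0.109
```

View pics/w3.png

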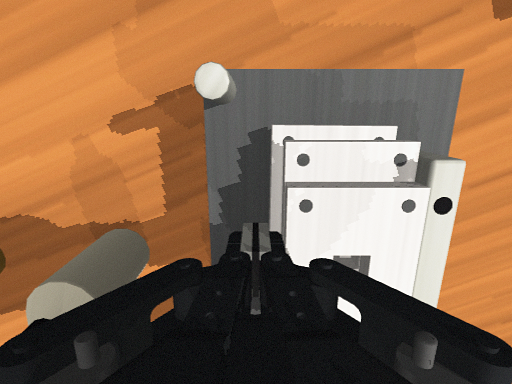

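```bash
python3 - <<'E'
from st import *
b=np.load('w3.npz');B=(b['K'],b['R'],b['t'])
crop(b['im'],190,60,480,300,2.7,'pics/w3c.png')
for n,u,v,z in [('cov',287,187,.076),('cov r',430,187,.076),('mid',284,141,.064),('mid r',420,142,.064),('base',272,125,.052),('base r',397,126,.052),('post',211,80,.078),('bedcorner r',463,70,.04),('fence l',430,158,.074)]:
    print(n,J(atz(B,u,v,z)))
E
```

```text
cov [-59.  -32.2]
cov r [-58.8  27.7]
mid [-77.  -32.7]
mid r [-76.4  27.8]
base [-83.5 -37.3]
base r [-82.9  22.7]
post [-100.6  -61.8]
bedcorner r [-109.4   58. ]
fence l [-70.7  27. ]
```

View pics/w3c.png

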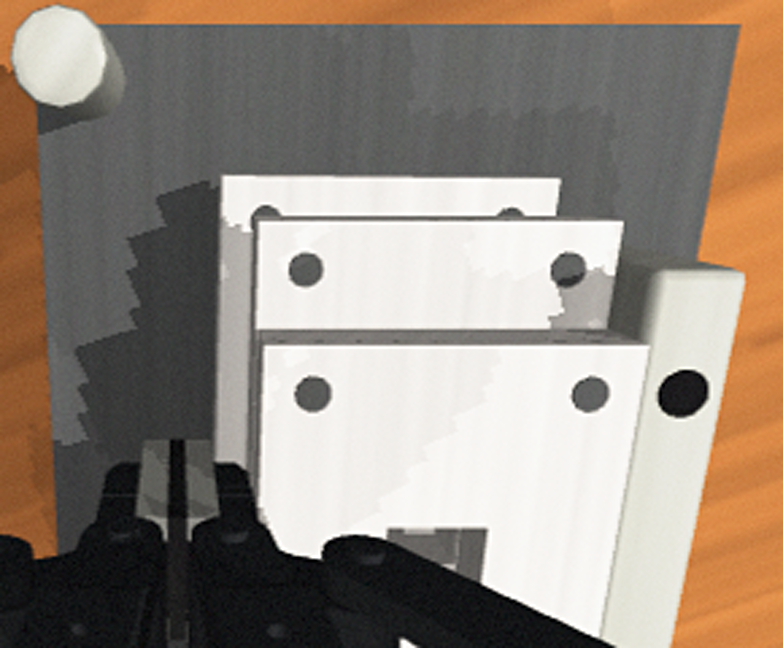

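```bash
python3 -m jog '{"linear":[[-0.003,-0.0074,0],[0,0,0.03],[0,0,0.03],[-0.021,0.026,0],[-0.021,0.026,0],[-0.021,0.026,0],[0,0,0],[0,0,0]],"roll":[0,0,0,0,0,0,0,0]}'; python3 st.py|tail -1
```

```text
clock: 6.2
eef_pos: [0.4301, 0.2527, 0.107]
tcp_rot: [0.615, 3.07, 0.01]
contact_force: [-0.1, 0.2, -0.2]
opening: -0.001
t 6.2 jig xy [-112.    -2.4] z 0.107 F jig -0.1 0.1 -0.2 yaw err -0.27 pos [0.4301 0.2527 0.107 ] open -0.001 v 0.036
```

```bash
python3 -m jog '{"linear":[[0,0,-0.03],[0,0,-0.028],[0,0,0],[0,0,0]],"roll":[0,0,0,0]}'; python3 st.py|tail -1
```

```text
clock: 6.6
eef_pos: [0.4337, 0.2521, 0.0485]
tcp_rot: [0.619, 3.065, 0.015]
contact_force: [-0.5, 0.1, -0.1]
opening: -0.001
t 6.6 jig xy [-108.4   -1.6] z 0.0485 F jig -0.5 -0.1 -0.1 yaw err -0.43 pos [0.4337 0.2521 0.0485] open -0.001 v 0.021
```

```bash
python3 -m jog '{"linear":[[0.0046,-0.003,-0.003],[0.0046,-0.003,0],[0.0046,-0.0019,0]],"roll":[0,0,0]}'; python3 st.py|tail -1;python3 -m jog '{"linear":[[0.0028,-0.0011,0],[0.0028,-0.0011,0]],"roll":[0,0]}'; python3 st.py|tail -1
```

```text
clock: 6.9
eef_pos: [0.4491, 0.2435, 0.0475]
tcp_rot: [0.62, 3.064, 0.017]
contact_force: [-2.3, 1.1, -1.7]
opening: 0.003
t 6.9 jig xy [-90.9  -3.6] z 0.0475 F jig -2.5 0.1 -1.7 yaw err -0.48 pos [0.4491 0.2435 0.0475] open 0.003 v 0.091
clock: 7.1
eef_pos: [0.4552, 0.2411, 0.0483]
tcp_rot: [0.621, 3.064, 0.018]
contact_force: [-1.5, 0.1, -0.7]
opening: -0.006
t 7.1 jig xy [-84.3  -3.6] z 0.0483 F jig -1.5 -0.4 -0.7 yaw err -0.51 pos [0.4552 0.2411 0.0483] open -0.006 v 0.057
```

```bash
python3 -m jog '{"linear":[[0.0028,-0.0011,-0.001],[0.0028,-0.0011,-0.001]],"roll":[0,0]}'; python3 st.py|tail -1;python3 -m jog '{"linear":[[0.0028,-0.0011,0],[0.0028,-0.0011,0]],"roll":[0,0]}'; python3 st.py|tail -1
```

```text
clock: 7.3
eef_pos: [0.4576, 0.2395, 0.0464]
tcp_rot: [0.619, 3.071, 0.016]
contact_force: [-9.7, 3.4, 3.6]
opening: 0.002
t 7.3 jig xy [-81.5  -4.1] z 0.0464 F jig -10.2 -0.6 3.6 yaw err -0.41 pos [0.4576 0.2395 0.0464] open 0.002 v 0.053
clock: 7.5
eef_pos: [0.4573, 0.2393, 0.0459]
tcp_rot: [-0.614, -3.079, -0.014]
contact_force: [-6.7, 4.2, 3.2]
opening: 0.003
t 7.5 jig xy [-81.7  -4.4] z 0.0459 F jig -7.8 1.3 3.2 yaw err -0.17 pos [0.4573 0.2393 0.0459] open 0.003 v 0.069
```

```bash
python3 -m jog '{"linear":[[-0.0074,0.003,0],[0,0,0.006],[0,0,0.006],[0,0,0]],"roll":[0,0,0,0]}'; python3 st.py|tail -1
```

```text
clock: 7.9
eef_pos: [0.4519, 0.2426, 0.0593]
tcp_rot: [0.615, 3.078, 0.017]
contact_force: [-0.3, 0.1, 0.7]
opening: 0.0
t 7.9 jig xy [-88.   -3.4] z 0.0593 F jig -0.4 0.0 0.7 yaw err -0.19 pos [0.4519 0.2426 0.0593] open 0.0 v 0.01
```

```bash
python3 -m jog '{"linear":[[0.0046,-0.0019,-0.002],[0.0046,-0.0019,0],[0.0037,-0.0015,0]],"roll":[0,0,0]}'; python3 st.py|tail -1;python3 -m jog '{"linear":[[0.0028,-0.0011,0],[0.0028,-0.0011,0]],"roll":[0,0]}'; python3 st.py|tail -1
```

```text
clock: 8.2
eef_pos: [0.4664, 0.237, 0.0578]
tcp_rot: [0.614, 3.076, 0.018]
contact_force: [-1.1, 0.1, 0.5]
opening: 0.003
t 8.2 jig xy [-72.4  -3.1] z 0.0578 F jig -1.1 -0.4 0.5 yaw err -0.19 pos [0.4664 0.237  0.0578] open 0.003 v 0.074
clock: 8.4
eef_pos: [0.4716, 0.2346, 0.0574]
tcp_rot: [0.615, 3.079, 0.017]
contact_force: [-6.6, 4.8, 2.0]
opening: -0.001
t 8.4 jig xy [-66.7  -3.3] z 0.0574 F jig -8.0 1.9 2.0 yaw err -0.21 pos [0.4716 0.2346 0.0574] open -0.001 v 0.078
```

```bash
python3 -m jog '{"linear":[[0.0028,-0.0011,0],[0.0028,-0.0011,0]],"roll":[0,0]}'; python3 st.py|tail -1
```

```text
clock: 8.6
eef_pos: [0.4714, 0.2343, 0.0566]
tcp_rot: [-0.609, -3.072, -0.014]
contact_force: [-4.8, 3.4, 3.2]
opening: 0.0
t 8.6 jig xy [-66.8  -3.7] z 0.0566 F jig -5.7 1.3 3.2 yaw err -0.04 pos [0.4714 0.2343 0.0566] open 0.0 v 0.073
```

Mid seated (stop at −66.8, expected −66). Now the cover.

```bash
python3 -m jog '{"linear":[[-0.0074,0.003,0],[0,0,0.006],[0,0,0.006],[0,0,0]],"roll":[0,0,0,0]}'; python3 st.py|tail -1;  python3 -m jog '{"linear":[[0.0046,-0.0019,0],[0.0046,-0.0019,0],[0.0037,-0.0015,0]],"roll":[0,0,0]}'; python3 st.py|tail -1
```

```text
clock: 9.0
eef_pos: [0.4648, 0.2371, 0.0694]
tcp_rot: [-0.61, -3.074, -0.015]
contact_force: [-0.5, -0.8, 0.3]
opening: -0.001
t 9.0 jig xy [-73.9  -3.6] z 0.0694 F jig -0.2 -0.9 0.3 yaw err -0.06 pos [0.4648 0.2371 0.0694] open -0.001 v 0.009
clock: 9.3
eef_pos: [0.4797, 0.2312, 0.0702]
tcp_rot: [-0.611, -3.076, -0.016]
contact_force: [-0.4, -0.3, -0.4]
opening: -0.0
t 9.3 jig xy [-57.9  -3.3] z 0.0702 F jig -0.3 -0.4 -0.4 yaw err -0.07 pos [0.4797 0.2312 0.0702] open -0.0 v 0.083
```

```bash
python3 -m jog '{"linear":[[0.0028,-0.0011,0],[0.0028,-0.0011,0]],"roll":[0,0]}'; python3 st.py|tail -1;python3 -m jog '{"linear":[[0.0028,-0.0011,0],[0.0028,-0.0011,0]],"roll":[0,0]}'; python3 st.py|tail -1
```

```text
clock: 9.5
eef_pos: [0.4853, 0.2286, 0.0698]
tcp_rot: [-0.612, -3.074, -0.015]
contact_force: [-6.3, 3.8, 2.1]
opening: 0.003
t 9.5 jig xy [-51.7  -3.6] z 0.0698 F jig -7.3 1.1 2.1 yaw err -0.12 pos [0.4853 0.2286 0.0698] open 0.003 v 0.079
clock: 9.7
eef_pos: [0.4851, 0.2284, 0.069]
tcp_rot: [-0.606, -3.063, -0.013]
contact_force: [-5.8, 2.2, 3.0]
opening: 0.004
t 9.7 jig xy [-51.8  -3.9] z 0.069 F jig -6.2 -0.2 3.0 yaw err 0.03 pos [0.4851 0.2284 0.069 ] open 0.004 v 0.072
```

```bash
python3 -m jog '{"linear":[[-0.0074,0.003,0],[0,0,0.04],[0,0,0.04],[0.01,0,0.03],[0.005,0,0],[0,0,0]],"roll":[0,0,0,0,0,0]}' 0.0854; python3 st.py|tail -1
python3 - <<'E'
from h import *
c=cam('wrist'); im,d=robot.snapshot('wrist'); cv2.imwrite('pics/w4.png',im); np.savez('w4.npz',im=im,d=d,K=c[0],R=c[1],t=c[2])
crop(im,180,130,400,340,2.8,'pics/w4c.png')
E
```

```text
clock: 10.3
eef_pos: [0.4901, 0.2312, 0.1809]
tcp_rot: [-0.604, -3.061, -0.009]
contact_force: [-0.7, -0.2, -0.4]
opening: 0.991
t 10.3 jig xy [-48.3   0.6] z 0.1809 F jig -0.5 -0.5 -0.4 yaw err 0.08 pos [0.4901 0.2312 0.1809] open 0.991 v 0.032
```

View pics/w4.png

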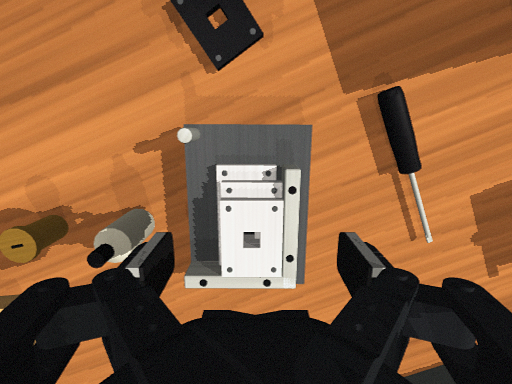

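View pics/w4c.png

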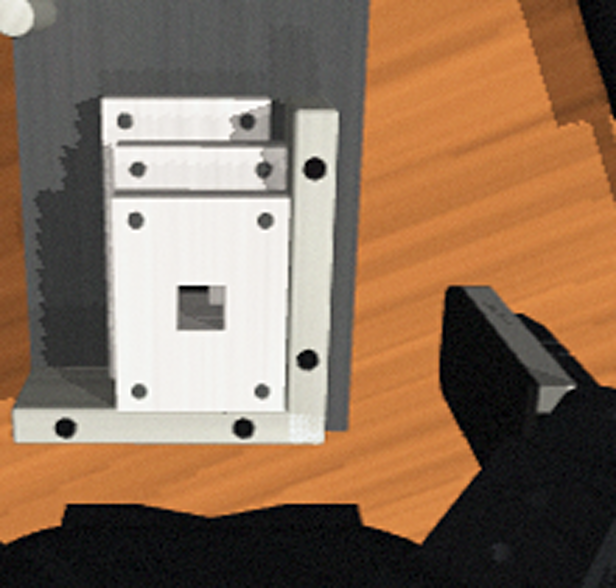

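```bash
cat > m4.py <<'E'
from st import *
b=np.load('w4.npz');B=(b['K'],b['R'],b['t'])
for n,x,y,z in [('fence in -x',295,110,.074),('fence out -x',339,112,.074),('outer corner',323,442,.074),('inner edge near corner',289,411,.074),('end left in',14,407,.074),('cov tl',112,197,.076),('cov tr',290,198,.076),('cov bl',116,410,.076),('cov br',284,411,.076),('mid tl',115,145,.064),('mid tr',288,147,.064),('base tl',103,97,.052),('base tr',270,98,.052),('post',12,14,.078)]:
    print(n,J(atz(B,180+x/2.8,130+y/2.8,z)))
E
python3 m4.py
```

```text
fence in -x [-69.5  28.9]
fence out -x [-68.9  43.4]
outer corner [53.5 42.5]
inner edge near corner [40.9 29.7]
end left in [ 39.3 -70.1]
cov tl [-40.3 -32. ]
cov tr [-40.   27.8]
cov bl [ 39.3 -32.8]
cov br [39.7 27.7]
mid tl [-55.6 -32. ]
mid tr [-55.  28.]
base tl [-70.6 -37.3]
base tr [-70.3  22.3]
post [-100.6  -61.5]
```

```bash
python3 -m jog '{"linear":[[0.0155,-0.005,0],[0.0155,-0.005,0],[0,0,-0.035],[0,0,-0.035],[0,0,-0.02],[0,0,0],[0,0,0]],"roll":[0,0,0,0,0,0,0]}' 0.0854; python3 st.py|tail -1
python3 - <<'E'
from h import *
c=cam('wrist'); im,d=robot.snapshot('wrist'); cv2.imwrite('pics/w5.png',im); np.savez('w5.npz',im=im,d=d,K=c[0],R=c[1],t=c[2])
E
```

```text
clock: 11.05
eef_pos: [0.5151, 0.2191, 0.0802]
tcp_rot: [-0.601, -3.05, 0.003]
contact_force: [0.5, -0.2, 0.5]
opening: 0.997
t 11.05 jig xy [-20.6  -1. ] z 0.0802 F jig 0.6 0.0 0.5 yaw err 0.11 pos [0.5151 0.2191 0.0802] open 0.997 v 0.029
```

View pics/w5.png

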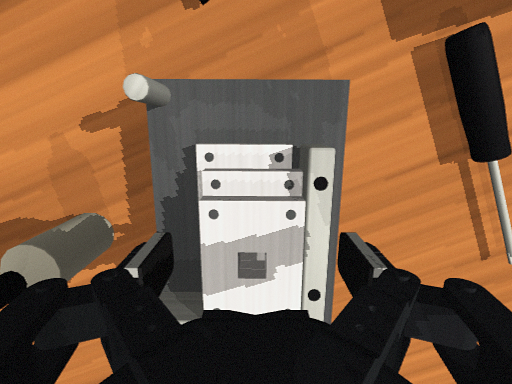

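```bash
python3 -m jog '{"linear":[[0.0045,0.0027,0],[0,0,0],[0,0,0]],"roll":[0,0,0]}' 0.0854; python3 st.py|tail -1
```

```text
clock: 11.4
eef_pos: [0.5213, 0.223, 0.0829]
tcp_rot: [-0.601, -3.054, -0.001]
contact_force: [0.6, -0.5, 0.6]
opening: 1.0
t 11.4 jig xy [-16.3   4.9] z 0.0829 F jig 0.8 -0.2 0.6 yaw err 0.14 pos [0.5213 0.223  0.0829] open 1.0 v 0.014
```

```bash
python3 -m jog '{"linear":[[-0.0004,-0.0012,-0.008],[0,0,-0.008],[0,0,0],[0,0,0]],"roll":[0,0,0,0]}' 0.0854; python3 st.py|tail -1
python3 - <<'E'
from h import *
c=cam('wrist'); im,d=robot.snapshot('wrist'); cv2.imwrite('pics/w6.png',im); np.savez('w6.npz',im=im,d=d,K=c[0],R=c[1],t=c[2])
E
```

```text
clock: 11.8
eef_pos: [0.5215, 0.2221, 0.0667]
tcp_rot: [-0.601, -3.056, -0.004]
contact_force: [-0.1, -0.6, -0.7]
opening: 0.997
t 11.8 jig xy [-15.8   4.1] z 0.0667 F jig 0.2 -0.6 -0.7 yaw err 0.16 pos [0.5215 0.2221 0.0667] open 0.997 v 0.01
```

View pics/w6.png

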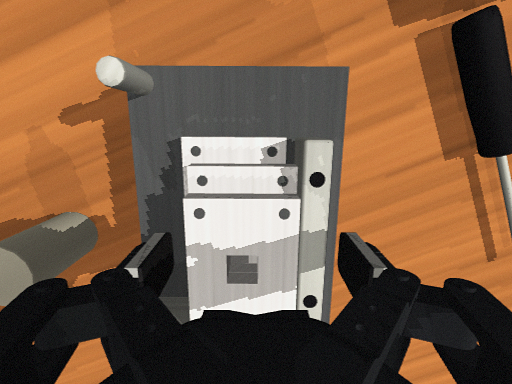

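```bash
python3 - <<'E'
from st import *
b=np.load('w6.npz');B=(b['K'],b['R'],b['t'])
for n,u,v,z in [('base tl',181,138,.052),('mid tl',187,166,.064),('cov tl',184,199,.076),('fence out',333,141,.074),('fence out2',327,235,.074),('fence in',304,141,.074),('base tr',287,138,.052),('post',110,71,.078),('padL',172,235,.0797),('padR',340,235,.0797),('padL',172,235,.0667),('padR',340,235,.0667)]:
    print(n,J(atz(B,u,v,z)))
E
python3 -m jog '{"linear":[[-0.0004,-0.001,0],[0,0,-0.006],[0,0,-0.006],[0,0,0]],"roll":[0,0,0,0]}' 0.0854; python3 st.py|tail -1
```

```text
base tl [-69.5 -38. ]
mid tl [-55.2 -32.4]
cov tl [-40.  -31.8]
fence out [-69.2  42.6]
fence out2 [-19.9  42.8]
fence in [-69.2  28.4]
base tr [-69.7  22.4]
post [-100.3  -61.4]
padL [-21.9 -38.1]
padR [-22.2  47.8]
padL [-16.5 -42.3]
padR [-16.9  52.1]
clock: 12.25
eef_pos: [0.521, 0.2209, 0.0538]
tcp_rot: [-0.601, -3.056, -0.004]
contact_force: [-1.0, -0.4, -0.2]
opening: 0.995
t 12.25 jig xy [-15.8   2.9] z 0.0538 F jig -0.8 -0.7 -0.2 yaw err 0.16 pos [0.521  0.2209 0.0538] open 0.995 v 0.006
```

```bash
python3 -m jog '{"linear":[[-0.0004,-0.001,0],[0,0,-0.006],[0,0,-0.006],[0,0,0]],"roll":[0,0,0,0]}' 0.0854; python3 st.py|tail -1
```

```text
clock: 12.65
eef_pos: [0.5206, 0.2198, 0.0406]
tcp_rot: [-0.601, -3.056, -0.003]
contact_force: [-0.1, 0.8, 0.3]
opening: 1.003
t 12.65 jig xy [-15.8   1.7] z 0.0406 F jig -0.4 0.7 0.3 yaw err 0.15 pos [0.5206 0.2198 0.0406] open 1.003 v 0.006
```

```bash
python3 -m jog '{"linear":[[0,0,-0.004],[0,0,-0.004],[0,0,0]],"roll":[0,0,0]}' 0.0854; python3 st.py|tail -1; python3 - <<'E'
from h import *
c=cam('wrist'); im,d=robot.snapshot('wrist'); cv2.imwrite('pics/w7.png',im); np.savez('w7.npz',im=im,d=d,K=c[0],R=c[1],t=c[2])
E
```

```text
clock: 12.95
eef_pos: [0.5205, 0.2198, 0.0317]
tcp_rot: [-0.601, -3.055, -0.003]
contact_force: [-0.0, -0.3, 0.4]
opening: 0.995
t 12.95 jig xy [-15.8   1.7] z 0.0317 F jig 0.1 -0.3 0.4 yaw err 0.15 pos [0.5205 0.2198 0.0317] open 0.995 v 0.003
```

View pics/w7.png

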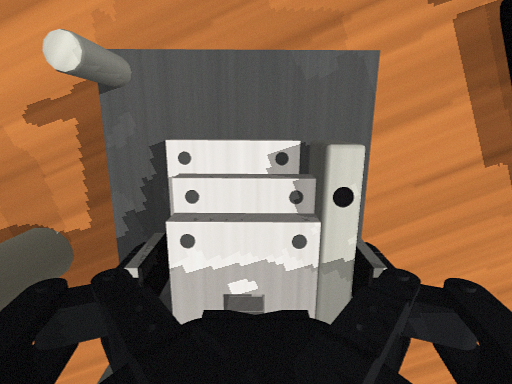

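Both pads straddle plates and fence without contact. Squeeze gently.

```bash
python3 -m jog '{"linear":[[0,0,0],[0,0,0],[0,0,0],[0,0,0]],"roll":[0,0,0,0]}' 0.070 20; python3 st.py|tail -1; python3 - <<'E'
from h import *
c=cam('wrist'); im,d=robot.snapshot('wrist'); cv2.imwrite('pics/w8.png',im); np.savez('w8.npz',im=im,d=d,K=c[0],R=c[1],t=c[2])
E
```

```text
clock: 13.4
eef_pos: [0.5226, 0.2228, 0.0329]
tcp_rot: [-0.602, -3.059, -0.011]
contact_force: [0.2, 1.4, -1.2]
opening: 0.872
t 13.4 jig xy [-15.1   5.2] z 0.0329 F jig -0.4 1.4 -1.2 yaw err 0.14 pos [0.5226 0.2228 0.0329] open 0.872 v 0.002
```

View pics/w8.png

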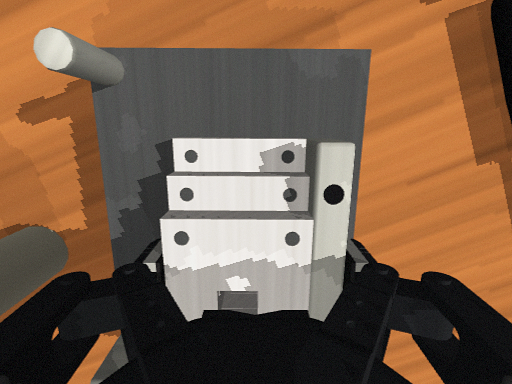

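```bash
python3 -m jog '{"linear":[[0,0,0],[0,0,0],[0,0,0.02],[0,0,0.04],[0,0,0.045],[-0.01,0,0.045],[-0.01,0,0],[0,0,0]],"roll":[0,0,0,0,0,0,0,0]}' 0.0854; python3 st.py|tail -1; python3 - <<'E'
from h import *
c=cam('wrist'); im,d=robot.snapshot('wrist'); cv2.imwrite('pics/w9.png',im); np.savez('w9.npz',im=im,d=d,K=c[0],R=c[1],t=c[2])
crop(im,180,120,340,290,3.5,'pics/w9c.png')
E
```

```text
clock: 14.25
eef_pos: [0.4999, 0.2203, 0.1875]
tcp_rot: [-0.601, -3.056, -0.006]
contact_force: [0.3, 0.7, -0.5]
opening: 1.001
t 14.25 jig xy [-35.1  -5.7] z 0.1875 F jig -0.0 0.8 -0.5 yaw err 0.14 pos [0.4999 0.2203 0.1875] open 1.001 v 0.061
```

View pics/w9c.png

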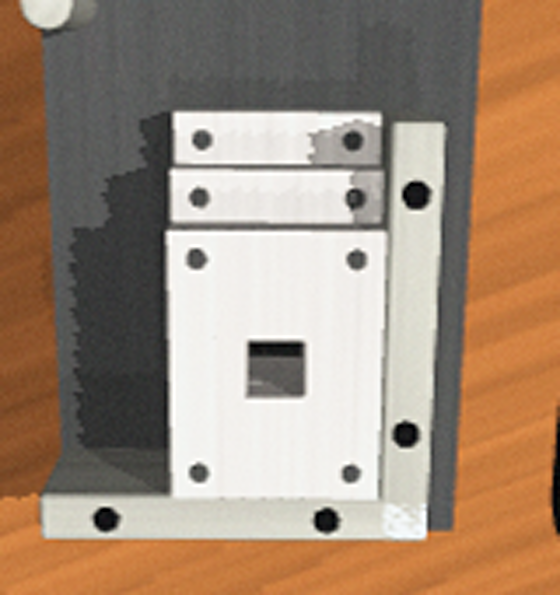

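```bash
cat > m9.py <<'E'
from st import *
b=np.load('w9.npz');B=(b['K'],b['R'],b['t'])
for n,x,y,z in [('fence in -x',391,122,.074),('fence in corner',381,497,.074),('outer corner',427,540,.074),('end left in',43,494,.074),('cov tl',165,231,.076),('cov tr',385,231,.076),('cov bl',172,497,.076),('cov br',379,498,.076),('mid tl',169,168,.064),('mid tr',382,168,.064),('base tl',172,111,.052),('base tr',382,112,.052),('cov hole',275.5,369,.076),('hole tl',247,341,.076),('hole br',305,398,.076)]:
    P=atz(B,180+x/3.5,120+y/3.5,z); print(n,J(P),P.round(4))
E
python3 m9.py
```

```text
fence in -x [-69.5  28.6] [0.4812 0.2651 0.074 ]
fence in corner [40.3 29.3] [0.5829 0.224  0.074 ]
outer corner [54.2 43.4] [0.6012 0.2317 0.074 ]
end left in [ 39.6 -70. ] [0.5445 0.1324 0.074 ]
cov tl [-39.9 -32.3] [0.4853 0.1976 0.076 ]
cov tr [-40.1  27.7] [0.508  0.2531 0.076 ]
cov bl [ 39.4 -31.9] [0.5588 0.1677 0.076 ]
cov br [39.5 28.4] [0.5819 0.2235 0.076 ]
mid tl [-55.4 -32. ] [0.4711 0.2038 0.064 ]
mid tr [-55.6  27.8] [0.4937 0.2591 0.064 ]
base tl [-70.3 -32. ] [0.4574 0.2094 0.052 ]
base tr [-70.1  28.8] [0.4806 0.2656 0.052 ]
cov hole [-0.2 -2. ] [0.5336 0.2105 0.076 ]
hole tl [ -8.5 -10. ] [0.5229 0.2063 0.076 ]
hole br [8.5 6.5] [0.5448 0.215  0.076 ]
```

```bash
python3 -m jog '{"linear":[[0,-0.03,0.04],[0,-0.042,0.02],[0,-0.042,0],[0,-0.042,0],[0,-0.042,0],[0,-0.042,0],[0,-0.042,0],[0,-0.042,0],[0,-0.042,0],[0,-0.042,0],[0,-0.02,0],[0,0,0],[0,0,0]],"roll":[0,0,0,0,0,0,0,0,0,0,0,0,0]}' 0.036; python3 st.py|tail -1; python3 - <<'E'
from h import *
c=cam('wrist'); im,d=robot.snapshot('wrist'); cv2.imwrite('pics/p1.png',im); np.savez('p1.npz',im=im,d=d,K=c[0],R=c[1],t=c[2])
for th in ['long_pin_grip','medium_pin_grip','short_pin_grip']:
    print(th,[(round(x['conf'],2),round(x['at'][0]*512,1),round(x['at'][1]*384,1)) for x in robot.spot_point('wrist',th)][:4])
print(robot.get_state()['joint_positions'])
E
```

```text
clock: 15.6
eef_pos: [0.4952, -0.2254, 0.2327]
tcp_rot: [-0.594, -3.037, 0.004]
contact_force: [-0.3, 0.5, -0.1]
opening: 0.42
t 15.6 jig xy [ 130.4 -419.6] z 0.2327 F jig -0.4 0.3 -0.1 yaw err 0.25 pos [ 0.4952 -0.2254  0.2327] open 0.42 v 0.022
long_pin_grip [(0.6, 270.4, 216.0)]
medium_pin_grip [(0.85, 324.7, 204.1), (0.69, 269.7, 196.2)]
short_pin_grip [(0.67, 215.9, 211.0)]
[ 0.19712061  0.50577411  0.25334658  1.77770083 -0.13701932  0.91965973
  1.69624429]
```

View pics/p1.png

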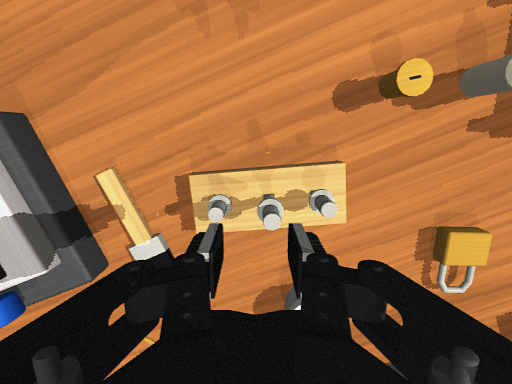

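```bash
python3 - <<'E'
from h import *
b=np.load('p1.npz');B=(b['K'],b['R'],b['t'])
a=np.load('scene0.npz'); s=cv2.resize(a['im'][195:255,130:225],None,fx=5,fy=5,interpolation=cv2.INTER_CUBIC)
t=cv2.resize(b['im'][150:260,185:360],None,fx=4.2,fy=4.2,interpolation=cv2.INTER_CUBIC)
w=max(s.shape[1],t.shape[1]); im=np.zeros((s.shape[0]+t.shape[0],w,3),np.uint8); im[:s.shape[0],:s.shape[1]]=s; im[s.shape[0]:,:t.shape[1]]=t
cv2.imwrite('pics/p1c.png',cv2.resize(im,None,fx=.75,fy=.75) if im.shape[0]>600 else im)
W=cloud(B,b['d'])
for u,v in [(217,215),(272,222),(327,210),(300,190)]: 
    q=W[v-3:v+4,u-3:u+4].reshape(-1,3); print(u,v,np.nanmedian(q,0).round(4),np.nanmax(q[:,2]).round(4))
z=W[190:235,255:290]; m=(z[...,2]>.112); print('middle top',np.nanmean(z[m],0),m.sum(), [ (np.argwhere(m).mean(0)+[190,255])])
E
```

```text
217 215 [ 0.5101 -0.2794  0.0822] 0.0841
272 222 [ 0.5275 -0.2218  0.122 ] 0.1233
327 210 [ 0.5449 -0.1649  0.0973] 0.0986
300 190 [ 0.5309 -0.1797  0.0304] 0.0318
middle top [ 0.52449406 -0.22076303  0.12781762] 305 [array([220.86885246, 272.52131148])]
```

View pics/p1c.png

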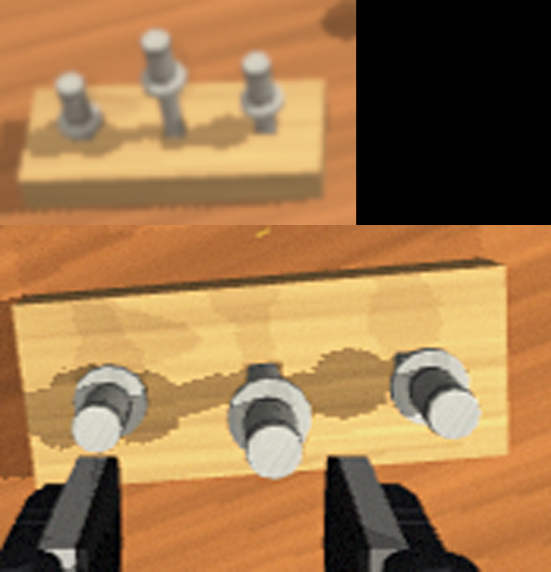

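```bash
python3 -m jog '{"linear":[[0.016,0.0018,-0.02],[0.016,0.0018,-0.02],[0,0,-0.02],[0,0,0],[0,0,0]],"roll":[0,0,0,0,0]}' 0.036; python3 st.py|tail -1; python3 - <<'E'
from h import *
c=cam('wrist'); im,d=robot.snapshot('wrist'); cv2.imwrite('pics/p2.png',im); np.savez('p2.npz',im=im,d=d,K=c[0],R=c[1],t=c[2])
E
```

```text
clock: 16.3
eef_pos: [0.532, -0.2126, 0.1738]
tcp_rot: [-0.573, -3.047, -0.0]
contact_force: [-0.1, 0.3, 0.5]
opening: 0.425
t 16.3 jig xy [ 159.5 -393.8] z 0.1738 F jig -0.2 0.3 0.5 yaw err 1.09 pos [ 0.532  -0.2126  0.1738] open 0.425 v 0.02
```

View pics/p2.png

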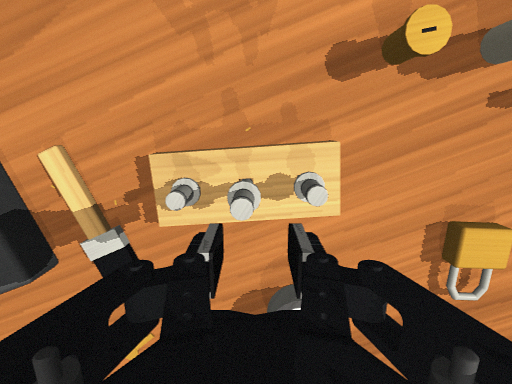

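```bash
python3 - <<'E'
from h import *
b=np.load('p2.npz');B=(b['K'],b['R'],b['t'])
p=np.load('p1.npz');P1=(p['K'],p['R'],p['t'])
print(atz(B,242,212,.122),tri(B,(242,212),P1,(272,221.7)))
crop(b['im'],140,130,360,240,3.4,'pics/p2c.png')
W=cloud(B,b['d']);z=W[180:230,225:260]; m=(z[...,2]>.118)&(z[...,2]<.126); print('top mean',np.median(z[m],0), np.argwhere(m).mean(0)+[180,225])
E
```

```text
[ 0.52959277 -0.22230443  0.122     ] (array([ 0.53084596, -0.22294832,  0.11406623]), np.float64(0.0020173483318266586))
top mean [ 0.52677879 -0.22159476  0.12204151] [208.32808989 241.47865169]
```

View pics/p2c.png

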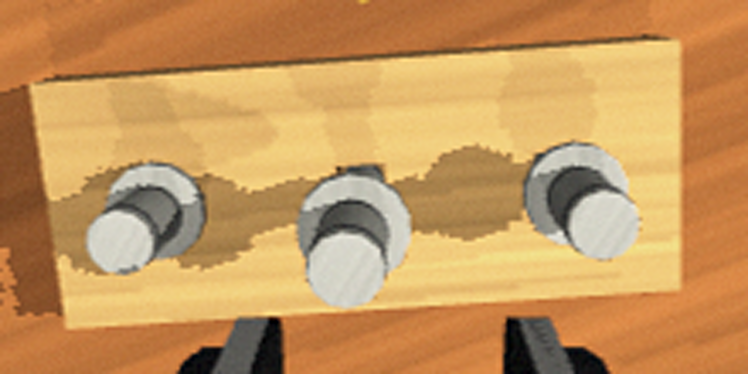

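```bash
python3 -m jog '{"linear":[[-0.0035,-0.008,0],[0,0,0],[0,0,0]],"roll":[0,0,0]}' 0.036; python3 st.py|tail -1
```

```text
clock: 16.65
eef_pos: [0.5287, -0.2216, 0.1766]
tcp_rot: [-0.574, -3.051, 0.001]
contact_force: [-0.1, 0.3, -0.9]
opening: 0.42
t 16.65 jig xy [ 159.9 -403.3] z 0.1766 F jig -0.2 0.3 -0.9 yaw err 1.09 pos [ 0.5287 -0.2216  0.1766] open 0.42 v 0.017
```

```bash
python3 -m jog '{"linear":[[0,0,-0.025],[0,0,-0.022],[0,0,0],[0,0,0]],"roll":[0,0,0,0]}' 0.036; python3 st.py|tail -1; python3 - <<'E'
from h import *
c=cam('wrist'); im,d=robot.snapshot('wrist'); cv2.imwrite('pics/p3.png',im)
E
```

```text
clock: 17.05
eef_pos: [0.5302, -0.2236, 0.1318]
tcp_rot: [-0.578, -3.056, 0.003]
contact_force: [0.5, -0.8, 0.3]
opening: 0.423
t 17.05 jig xy [ 162.1 -404.6] z 0.1318 F jig 0.8 -0.6 0.3 yaw err 0.97 pos [ 0.5302 -0.2236  0.1318] open 0.423 v 0.011
```

View pics/p3.png

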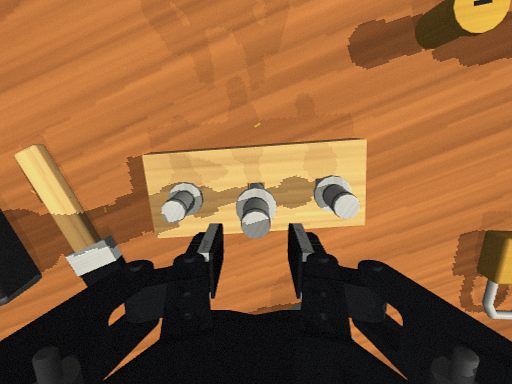

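```bash
python3 -m jog '{"linear":[[-0.0015,0.001,-0.02],[0,0,-0.018],[0,0,0],[0,0,0]],"roll":[0,0,0,0]}' 0.036; python3 st.py|tail -1
```

```text
clock: 17.5
eef_pos: [0.5319, -0.2241, 0.0982]
tcp_rot: [-0.58, -3.065, 0.005]
contact_force: [-0.0, -0.0, -0.1]
opening: 0.42
t 17.5 jig xy [ 163.9 -404.4] z 0.0982 F jig -0.0 -0.1 -0.1 yaw err 0.96 pos [ 0.5319 -0.2241  0.0982] open 0.42 v 0.005
```

```bash
python3 -m jog '{"linear":[[-0.003,0.0008,-0.003],[0,0,0],[0,0,0]],"roll":[0,0,0]}' 0.036; python3 st.py|tail -1; python3 - <<'E'
from h import *
c=cam('wrist'); im,d=robot.snapshot('wrist'); cv2.imwrite('pics/p4.png',im[150:320,130:380].repeat(3,0).repeat(3,1))
E
```

```text
clock: 17.8
eef_pos: [0.5303, -0.224, 0.0979]
tcp_rot: [-0.581, -3.069, 0.006]
contact_force: [-0.4, 0.3, 0.5]
opening: 0.421
t 17.8 jig xy [ 162.3 -404.9] z 0.0979 F jig -0.5 0.1 0.5 yaw err 0.96 pos [ 0.5303 -0.224   0.0979] open 0.421 v 0.009
```

View pics/p4.png

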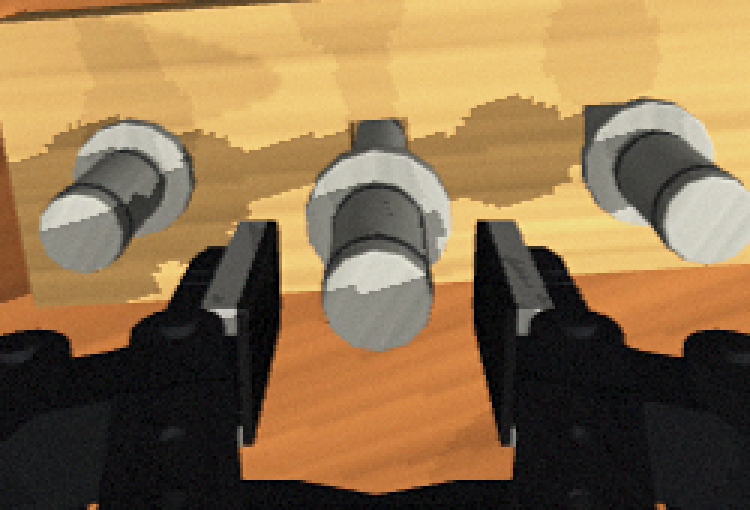

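```bash
python3 -m jog '{"linear":[[-0.001,0.001,-0.006],[0,0,0]],"roll":[0,0]}' 0.036; python3 st.py|tail -1; python3 -m jog '{"linear":[[0,0,0],[0,0,0],[0,0,0],[0,0,0]],"roll":[0,0,0,0]}' 0.005 50; python3 st.py|tail -1
```

```text
clock: 18.05
eef_pos: [0.5294, -0.2229, 0.092]
tcp_rot: [-0.581, -3.07, 0.006]
contact_force: [-0.9, 0.9, -0.6]
opening: 0.42
t 18.05 jig xy [ 161.1 -404.2] z 0.092 F jig -1.2 0.5 -0.6 yaw err 0.96 pos [ 0.5294 -0.2229  0.092 ] open 0.42 v 0.017
clock: 18.45
eef_pos: [0.5293, -0.2228, 0.0919]
tcp_rot: [-0.581, -3.069, 0.006]
contact_force: [-0.5, -0.7, -0.1]
opening: 0.195
t 18.45 jig xy [ 161.  -404.2] z 0.0919 F jig -0.2 -0.9 -0.1 yaw err 0.97 pos [ 0.5293 -0.2228  0.0919] open 0.195 v 0.002
```

```bash
python3 -m jog '{"linear":[[0,0,0.015],[0,0,0.015],[0,0,0.02],[0,0,0.03],[0,0,0.03],[0,0,0.02],[0,0,0]],"roll":[0,0,0,0,0,0,0]}'; python3 st.py|tail -1; python3 - <<'E'
from h import *
c=cam('wrist'); im,d=robot.snapshot('wrist'); cv2.imwrite('pics/p5.png',im)
im,d=robot.snapshot('scene'); crop(im,110,150,240,260,4,'pics/s5.png')
E
```

```text
clock: 19.15
eef_pos: [0.527, -0.2219, 0.2233]
tcp_rot: [-0.58, -3.064, 0.005]
contact_force: [1.2, -0.4, -1.7]
opening: 0.197
t 19.15 jig xy [ 158.5 -404.3] z 0.2233 F jig 1.3 0.1 -1.7 yaw err 0.95 pos [ 0.527  -0.2219  0.2233] open 0.197 v 0.034
```

View pics/p5.png

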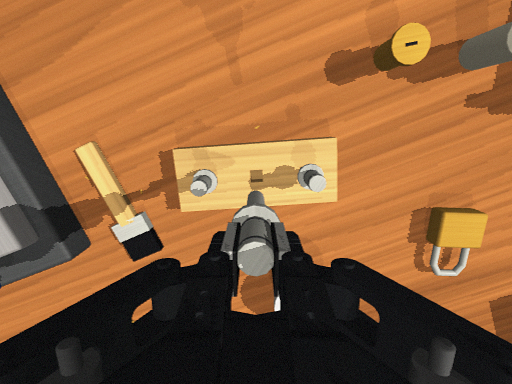

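View pics/s5.png

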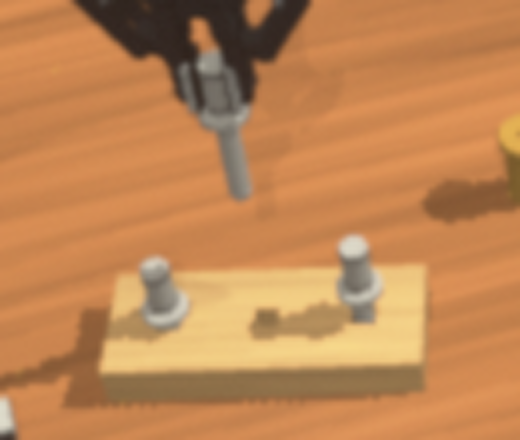

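```bash
python3 -m jog '{"linear":[[0,0.03,0],[0,0.042,0],[0,0.042,0],[0,0.042,0],[0,0.042,0],[0,0.042,0],[0,0.042,0],[0,0.042,0],[0.002,0.042,0],[0.002,0.03,0],[0,0.015,0],[0,0,0],[0,0,0],[0,0,0]],"roll":[0,0,0,0,0,0,0,0,0,0,0,0,0,0]}'; python3 st.py|tail -1; python3 - <<'E'
from h import *
c=cam('wrist'); im,d=robot.snapshot('wrist'); cv2.imwrite('pics/q1.png',im); np.savez('q1.npz',im=im,d=d,K=c[0],R=c[1],t=c[2])
E
```

```text
clock: 20.65
eef_pos: [0.5118, 0.1988, 0.1973]
tcp_rot: [-0.585, -3.021, 0.032]
contact_force: [0.4, 1.0, -2.7]
opening: 0.195
t 20.65 jig xy [-15.9 -21.1] z 0.1973 F jig 0.0 1.1 -2.7 yaw err 0.43 pos [0.5118 0.1988 0.1973] open 0.195 v 0.021
```

View pics/q1.png

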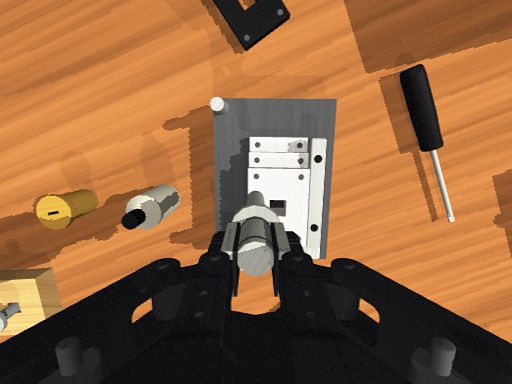

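```bash
sed -i "s/'v',abs/'z axis jig',(R[:2,2]@np.stack([ex,ey],1)).round(4),'v',abs/" st.py; python3 st.py|tail -1; python3 - <<'E'
from scipy.spatial.transform import Rotation as Ro
for r in [[-.601,-3.05,.003],[-.594,-3.037,.004],[-.581,-3.069,.006],[-.58,-3.064,.005],[-.585,-3.021,.032]]: print(Ro.from_rotvec(r).as_matrix()[:,2].round(4))
E
```

```text
t 20.7 jig xy [-15.6 -21.6] z 0.1974 F jig -0.9 -1.7 -1.1 yaw err 0.38 pos [0.5119 0.1982 0.1974] open 0.191 z axis jig [-0.0583 -0.0333] v 0.007
[-0.0327  0.0045 -0.9995]
[-0.0466  0.0065 -0.9989]
[-1.850e-02 -4.000e-04 -9.998e-01]
[-0.0234  0.0012 -0.9997]
[-0.067  -0.0082 -0.9977]
```

```bash
python3 -m jog '{"linear":[[0.02,0.01,0.0],[0,0,0],[0,0,0]],"roll":[0,0,0]}'; python3 st.py|tail -1;  python3 -m jog '{"linear":[[0,0,0.005],[0,0,0.005],[0,0,0.005],[0,0,0.005],[0,0,0.005],[0,0,0.005]],"roll":[0,0,0,0,0,0]}'; python3 st.py|tail -1;python3 -m jog '{"linear":[[0,0,-0.03],[0,0,0],[0,0,0]],"roll":[0,0,0]}'; python3 st.py|tail -1
```

```text
clock: 21.0
eef_pos: [0.533, 0.2021, 0.1978]
tcp_rot: [-0.599, -3.019, 0.036]
contact_force: [0.9, -0.6, -1.8]
opening: 0.195
t 21.0 jig xy [  2.4 -10. ] z 0.1978 F jig 1.1 -0.2 -1.8 yaw err -0.11 pos [0.533  0.2021 0.1978] open 0.195 z axis jig [-0.0579 -0.0355] v 0.025
clock: 21.6
eef_pos: [0.5319, 0.1991, 0.2308]
tcp_rot: [-0.604, -3.017, 0.038]
contact_force: [0.5, -0.5, -1.5]
opening: 0.195
t 21.6 jig xy [  2.6 -13.2] z 0.2308 F jig 0.6 -0.2 -1.5 yaw err -0.32 pos [0.5319 0.1991 0.2308] open 0.195 z axis jig [-0.0584 -0.0364] v 0.12
clock: 21.9
eef_pos: [0.5335, 0.2, 0.2034]
tcp_rot: [-0.604, -3.021, 0.033]
contact_force: [0.4, 0.2, -1.1]
opening: 0.19
t 21.9 jig xy [  3.7 -11.7] z 0.2034 F jig 0.3 0.3 -1.1 yaw err -0.28 pos [0.5335 0.2    0.2034] open 0.19 z axis jig [-0.0551 -0.0329] v 0.03
```

```bash
python3 -m jog '{"linear":[[0,0,0.008],[0,0,0.008],[0,0,0.008],[0,0,0.008],[0,0,0.008],[0,0,0.008],[0,0,0],[0,0,-0.05],[0,0,0],[0,0,0]],"roll":[0,0,0,0,0,0,0,0,0,0]}'; python3 st.py|tail -1
```

```text
clock: 22.9
eef_pos: [0.5371, 0.2012, 0.2116]
tcp_rot: [-0.606, -3.03, 0.024]
contact_force: [0.0, 0.5, -0.5]
opening: 0.192
t 22.9 jig xy [ 6.6 -9.2] z 0.2116 F jig -0.2 0.5 -0.5 yaw err -0.25 pos [0.5371 0.2012 0.2116] open 0.192 z axis jig [-0.0472 -0.025 ] v 0.057
```

```bash
python3 -m jog '{"linear":[[0,0,0.008],[0,0,0.008],[0,0,0.008],[0,0,0.008],[0,0,0.008],[0,0,0],[0,0,-0.05],[0,0,0],[0,0,0],[0,0,0.008],[0,0,0.008],[0,0,0.008],[0,0,0.008],[0,0,0.008],[0,0,0],[0,0,-0.05],[0,0,0],[0,0,0]],"roll":[0,0,0,0,0,0,0,0,0,0,0,0,0,0,0,0,0,0]}'; python3 st.py|tail -1
```

```text
clock: 24.7
eef_pos: [0.5467, 0.2042, 0.2156]
tcp_rot: [-0.611, -3.055, -0.003]
contact_force: [0.1, 0.0, -0.6]
opening: 0.192
t 24.7 jig xy [14.4 -2.8] z 0.2156 F jig 0.1 0.0 -0.6 yaw err -0.22 pos [0.5467 0.2042 0.2156] open 0.192 z axis jig [-0.026  -0.0033] v 0.056
```

```bash
python3 -m jog '{"linear":[[-0.006,0.003,0],[-0.006,0.003,0],[0,0,-0.01],[0,0,-0.01],[0,0,0],[0,0,0]],"roll":[0,0,0,0,0,0]}'; python3 st.py|tail -1; python3 - <<'E'
from h import *
c=cam('wrist'); im,d=robot.snapshot('wrist'); cv2.imwrite('pics/q2.png',im); np.savez('q2.npz',im=im,d=d,K=c[0],R=c[1],t=c[2])
crop(im,190,100,340,290,3,'pics/q2c.png')
im,d=robot.snapshot('scene'); crop(im,260,80,400,220,4,'pics/s6.png')
E
```

```text
clock: 25.3
eef_pos: [0.5353, 0.212, 0.1986]
tcp_rot: [-0.611, -3.06, -0.009]
contact_force: [0.8, -1.2, -1.6]
opening: 0.196
t 25.3 jig xy [0.9 0. ] z 0.1986 F jig 1.2 -0.8 -1.6 yaw err -0.17 pos [0.5353 0.212  0.1986] open 0.196 z axis jig [-0.022   0.0014] v 0.011
```

View pics/q2c.png

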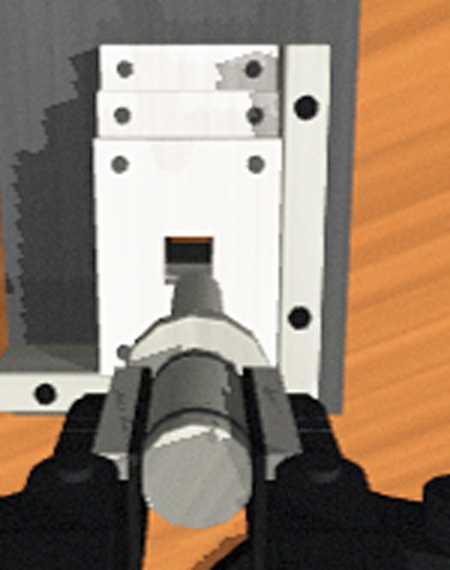

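View pics/s6.png

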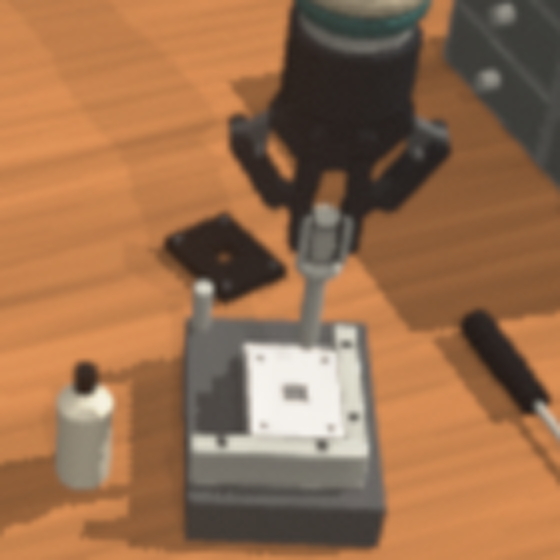

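```bash
python3 - <<'E'
from st import *
b=np.load('q2.npz');B=(b['K'],b['R'],b['t'])
f=lambda x,y,z: J(atz(B,190+x/3,100+y/3,z))
print('hole edges',f(165,238,.076),f(214,238,.076),'-> centre x=+8.5')
for y in (270,275,280): print('foot',y,[f(197,y,z) for z in (.1166,)], 'edges',f(176,y,.1166),f(218,y,.1166))
print('cov tl',f(94,140,.076),'tr',f(281,140,.076))
# predicted foot projection
W=cloud(B,b['d']); st=robot.get_state()
# shaft points: fit
z=W[185:205,245:268]; m=(z[...,2]>.10)&(z[...,2]<.19); 
for zz in np.arange(.11,.18,.01):
    k=m&(abs(z[...,2]-zz)<.005)
    if k.sum()>3: print(zz.round(3),J(np.nanmean(z[k],0)),k.sum())
T=robot.get_state(); R=Ro.from_rotvec(T['tcp_rot']).as_matrix()
c=B
for off in [T['eef_pos']+R@[0,0,.082]]: print('pred foot',J(off),off.round(4),(proj(c,off)-[190,100])*3)
# stem top expected 0.03 above TCP
P=T['eef_pos']+R@[0,0,-.030]; print('pred top',J(P),(proj(c,P)-[190,100])*3)
E
```

```text
hole edges [-7.8 -9.5] [-7.8  6.7] -> centre x=+8.5
foot 270 [array([-6.6,  0.9])] edges [-6.6 -5. ] [-6.6  6.9]
foot 275 [array([-5.2,  0.9])] edges [-5.2 -5. ] [-5.1  6.9]
foot 280 [array([-3.7,  0.9])] edges [-3.7 -5. ] [-3.7  6.9]
cov tl [-39.9 -31.8] tr [-39.7  28.1]
0.13 [-6.9  1.2] 54
0.14 [-6.9  0.9] 53
0.15 [-7.   0.4] 57
0.16 [-7.6  0.7] 27
pred foot [-0.9  0.1] [0.5337 0.2127 0.1167] [194.06241371 289.60558136]
pred top [ 1.6 -0.1] [192.78147496 492.20944053]
```

```bash
python3 -m jog '{"linear":[[-0.0008,-0.002,-0.008],[0,0,-0.008],[0,0,0],[0,0,0]],"roll":[0,0,0,0]}'; python3 st.py|tail -1
cat > q.py <<'E'
import sys
from st import *
n=sys.argv[1]
T=robot.get_state(); B=cam('wrist'); im,d=robot.snapshot('wrist'); np.savez(n+'.npz',im=im,d=d,K=B[0],R=B[1],t=B[2]); crop(im,190,100,340,290,3,f'pics/{n}c.png')
W=cloud(B,d); R=Ro.from_rotvec(T['tcp_rot']).as_matrix()
A=(R.T@(np.nan_to_num(W).reshape(-1,3)-T['eef_pos']).T).T
m=(np.abs(A[:,1])<.009)&(A[:,0]>0)&(A[:,0]<.015)&(A[:,2]>.015)&(A[:,2]<.083)
for z0 in np.arange(.015,.083,.01):
    k=m&(A[:,2]>=z0)&(A[:,2]<z0+.01)
    if k.sum()>5: print('depth',round(z0+.005,3),'n',k.sum(),'jig',J(np.median(A[k],0)@R.T+T['eef_pos']),'y mid',round((A[k,1].min()+A[k,1].max())/2*1000,1))
E
python3 q.py q3
```

```text
clock: 25.8
eef_pos: [0.5348, 0.2093, 0.1811]
tcp_rot: [-0.612, -3.06, -0.008]
contact_force: [0.7, 0.2, -1.7]
opening: 0.194
t 25.8 jig xy [ 1.4 -2.7] z 0.1811 F jig 0.6 0.5 -1.7 yaw err -0.22 pos [0.5348 0.2093 0.1811] open 0.194 z axis jig [-0.0219  0.0012] v 0.011
depth 0.04 n 34 jig [-7.3 -1.6] y mid 0.2
depth 0.05 n 57 jig [-6.9 -2.3] y mid 0.6
depth 0.06 n 58 jig [-6.9 -1.9] y mid 0.7
depth 0.07 n 44 jig [-7.  -1.5] y mid 0.7
```

View pics/q3c.png

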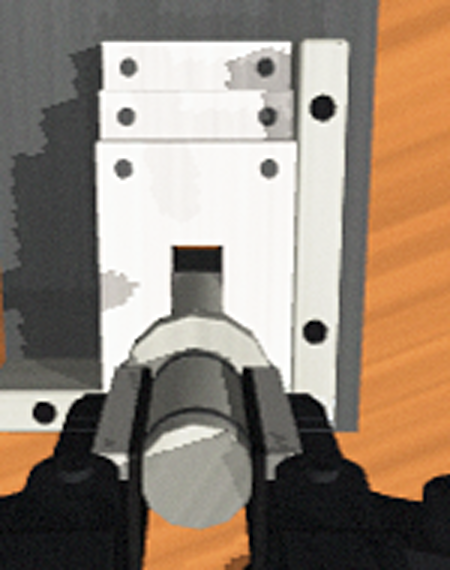

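```bash
python3 -m jog '{"linear":[[0,0,-0.007],[0,0,-0.007],[0,0,0],[0,0,0]],"roll":[0,0,0,0]}'; python3 st.py|tail -1;python3 q.py q4
```

```text
clock: 26.25
eef_pos: [0.5348, 0.2095, 0.166]
tcp_rot: [-0.612, -3.06, -0.009]
contact_force: [0.1, 0.3, -1.4]
opening: 0.193
t 26.25 jig xy [ 1.3 -2.5] z 0.166 F jig -0.0 0.3 -1.4 yaw err -0.21 pos [0.5348 0.2095 0.166 ] open 0.193 z axis jig [-0.0218  0.0015] v 0.009
depth 0.04 n 30 jig [-7.2 -2.1] y mid -0.1
depth 0.05 n 61 jig [-7.  -2.1] y mid 0.6
depth 0.06 n 56 jig [-6.9 -1.4] y mid 0.7
depth 0.07 n 46 jig [-7.  -1.3] y mid 0.7
```

View pics/q4c.png

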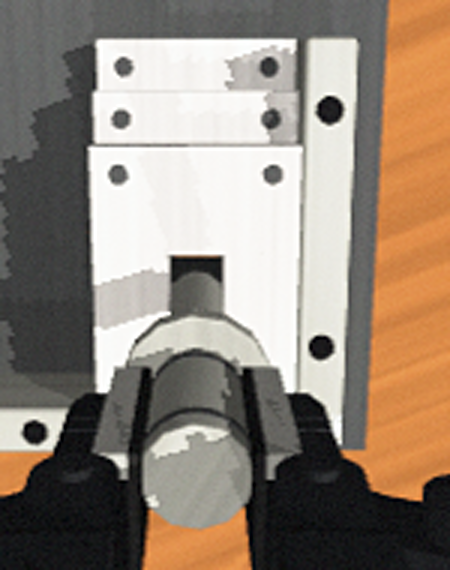

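```bash
python3 -m jog '{"linear":[[0,0,-0.006],[0,0,-0.006],[0,0,0]],"roll":[0,0,0]}'; python3 st.py|tail -1;python3 -m jog '{"linear":[[0,0,-0.006],[0,0,-0.006],[0,0,0]],"roll":[0,0,0]}'; python3 st.py|tail -1
```

```text
clock: 26.6
eef_pos: [0.5349, 0.2096, 0.1533]
tcp_rot: [-0.611, -3.06, -0.009]
contact_force: [-0.1, -0.2, -1.5]
opening: 0.192
t 26.6 jig xy [ 1.4 -2.3] z 0.1533 F jig -0.1 -0.2 -1.5 yaw err -0.2 pos [0.5349 0.2096 0.1533] open 0.192 z axis jig [-0.0214  0.0019] v 0.006
clock: 26.9
eef_pos: [0.5349, 0.2096, 0.1401]
tcp_rot: [-0.611, -3.06, -0.009]
contact_force: [-0.5, -0.7, -1.4]
opening: 0.195
t 26.9 jig xy [ 1.4 -2.3] z 0.1401 F jig -0.2 -0.9 -1.4 yaw err -0.2 pos [0.5349 0.2096 0.1401] open 0.195 z axis jig [-0.0216  0.0017] v 0.005
```

```bash
python3 -m jog '{"linear":[[0,0,-0.007],[0,0,-0.007],[0,0,0]],"roll":[0,0,0]}'; python3 st.py|tail -1;python3 -m jog '{"linear":[[0,0,-0.007],[0,0,-0.007],[0,0,0]],"roll":[0,0,0]}'; python3 st.py|tail -1
```

```text
clock: 27.2
eef_pos: [0.5349, 0.2095, 0.1247]
tcp_rot: [-0.611, -3.06, -0.009]
contact_force: [-1.1, -0.4, -0.4]
opening: 0.191
t 27.2 jig xy [ 1.4 -2.4] z 0.1247 F jig -0.8 -0.8 -0.4 yaw err -0.2 pos [0.5349 0.2095 0.1247] open 0.191 z axis jig [-0.0216  0.0016] v 0.005
clock: 27.5
eef_pos: [0.5348, 0.2096, 0.1094]
tcp_rot: [-0.611, -3.06, -0.009]
contact_force: [0.6, -0.5, -0.9]
opening: 0.193
t 27.5 jig xy [ 1.3 -2.4] z 0.1094 F jig 0.7 -0.2 -0.9 yaw err -0.19 pos [0.5348 0.2096 0.1094] open 0.193 z axis jig [-0.0217  0.0016] v 0.006
```

Into the jig hole with no side load. Last 20 mm.

```bash
python3 -m jog '{"linear":[[0,0,-0.006],[0,0,-0.006],[0,0,0]],"roll":[0,0,0]}'; python3 st.py|tail -1;python3 -m jog '{"linear":[[0,0,-0.004],[0,0,-0.003],[0,0,0]],"roll":[0,0,0]}'; python3 st.py|tail -1
```

```text
clock: 27.8
eef_pos: [0.535, 0.2096, 0.0963]
tcp_rot: [-0.611, -3.06, -0.009]
contact_force: [-0.3, 0.2, -2.4]
opening: 0.19
t 27.8 jig xy [ 1.4 -2.3] z 0.0963 F jig -0.4 0.0 -2.4 yaw err -0.2 pos [0.535  0.2096 0.0963] open 0.19 z axis jig [-0.0216  0.0017] v 0.006
clock: 28.1
eef_pos: [0.5351, 0.2096, 0.0887]
tcp_rot: [-0.612, -3.06, -0.009]
contact_force: [0.8, -0.5, -1.9]
opening: 0.195
t 28.1 jig xy [ 1.6 -2.2] z 0.0887 F jig 0.9 -0.2 -1.9 yaw err -0.2 pos [0.5351 0.2096 0.0887] open 0.195 z axis jig [-0.0214  0.0018] v 0.003
```

```bash
python3 -m jog '{"linear":[[0,0,-0.002],[0,0,-0.002],[0,0,0]],"roll":[0,0,0]}'; python3 st.py|tail -1; python3 -m jog '{"linear":[[0,0,0],[0,0,0],[0,0,0]],"roll":[0,0,0]}' 0.04; python3 st.py|tail -1; python3 q.py q5
```

```text
clock: 28.4
eef_pos: [0.5358, 0.2099, 0.0871]
tcp_rot: [-0.612, -3.062, -0.012]
contact_force: [1.0, -0.4, -1.7]
opening: 0.19
t 28.4 jig xy [ 2.1 -1.7] z 0.0871 F jig 1.1 0.0 -1.7 yaw err -0.2 pos [0.5358 0.2099 0.0871] open 0.19 z axis jig [-0.0205  0.0037] v 0.011
clock: 28.7
eef_pos: [0.5366, 0.2102, 0.0877]
tcp_rot: [-0.612, -3.063, -0.014]
contact_force: [0.4, 0.1, 0.0]
opening: 0.466
t 28.7 jig xy [ 2.7 -1.1] z 0.0877 F jig 0.3 0.2 0.0 yaw err -0.21 pos [0.5366 0.2102 0.0877] open 0.466 z axis jig [-0.019   0.0052] v 0.001
```

View pics/q5c.png

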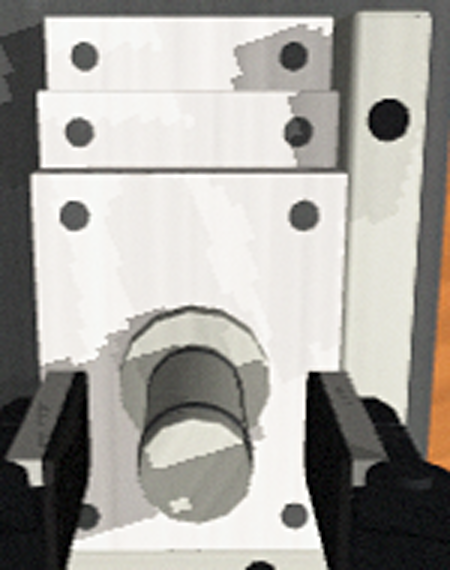

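```bash
python3 -m jog '{"linear":[[0,0,0.015],[0,0,0.02],[0,0,0.03],[0,0,0.04],[-0.01,0,0.02],[0,0,0],[0,0,0]],"roll":[0,0,0,0,0,0,0]}'; python3 st.py|tail -1; python3 - <<'E'
from st import *
B=cam('wrist'); im,d=robot.snapshot('wrist'); crop(im,170,100,350,290,3,'pics/f1.png'); np.savez('f1.npz',im=im,d=d,K=B[0],R=B[1],t=B[2])
im2,_=robot.snapshot('scene'); A=cam('scene'); crop(im2,70,110,410,320,2.2,'pics/f2.png'); np.savez('f2.npz',im=im2,K=A[0],R=A[1],t=A[2])
W=cloud(B,d); g=W.reshape(-1,3); q=np.array([J(p) for p in np.nan_to_num(g)]); 
m=(np.hypot(q[:,0],q[:,1]+1.7)<25)
t=m&(g[:,2]>.113)&(g[:,2]<.125); print('stem top',np.median(g[t],0).round(4),q[t].mean(0).round(1),t.sum())
f=m&(np.hypot(q[:,0],q[:,1]+1.7)>10)&(np.hypot(q[:,0],q[:,1]+1.7)<14); print('flange z',np.nanmedian(g[f,2]).round(4)); f=m&(np.hypot(q[:,0],q[:,1]+1.7)>18); print('cover z',np.nanmedian(g[f,2]).round(4))
E
```

```text
clock: 29.45
eef_pos: [0.525, 0.2095, 0.2149]
tcp_rot: [-0.612, -3.06, -0.01]
contact_force: [-0.9, -0.6, 0.0]
opening: 0.472
t 29.45 jig xy [-7.7 -6.2] z 0.2149 F jig -0.6 -0.9 0.0 yaw err -0.22 pos [0.525  0.2095 0.2149] open 0.472 z axis jig [-0.0214  0.0024] v 0.017
stem top [0.5335 0.2117 0.1172] [-0.6 -0.8] 302
flange z 0.0812
cover z 0.2962
```

View pics/f1.png

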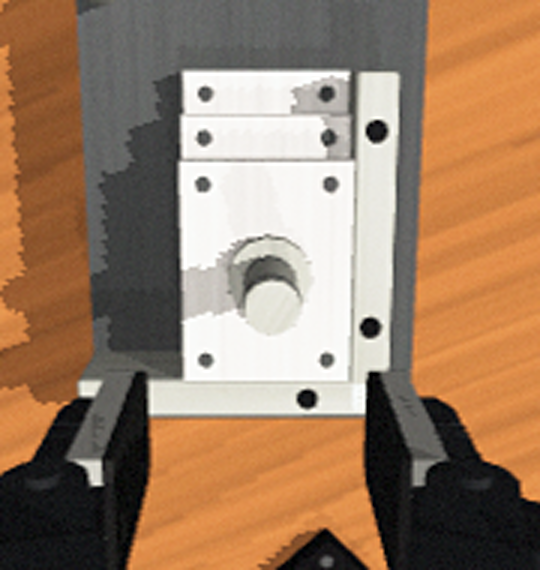

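View pics/f2.png

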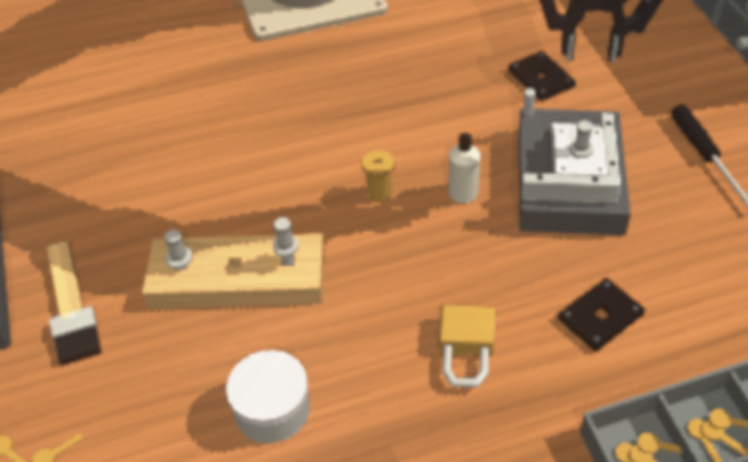

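```bash
python3 -c "
from station import robot
print(robot.hand_in(), robot.get_state()['clock'])"
```

```text
the job is handed in; nothing more can be done
the job is handed in; nothing more can be done
```

The three plates are square against both fences. The long pin, the middle one in the stand, is through all of them and released. The job was handed in at about 30 s of the 72 s; no verdict is reported.

- **Plates:** I pushed all three towards +y, then each one separately to the end fence. A light 20 N squeeze over the side fence brought in the base plate, which was still about 5 mm out. Before I fetched the pin, the plate edges measured within about 1 mm of square against the fences, and the hole was clear straight through.
- **Pin:** It went in with no noticeable side load. After release its top measured 117 mm above the bench and its flange top 81 mm; fully home they would be 118 and 82 mm.
- **Everything else:** In the last scene picture the two shorter pins, the black look-alikes and the other items on the bench look to be where they were.
- **Checks that disagreed:**
  - My first estimate of the jig was about 1.5–2 mm off in y. I corrected it from later pictures.
  - The tool tilted by up to 3.7° while carrying the pin. I brought it back to about 1.3° before inserting.
  - My last check of the cover plate's height gave an impossible 0.296 m, because it picked up the gripper's fingers; I did not repeat it. The picture and the flange height agree that the plate lies flat.

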